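# Shorten the sensor arm of the pulse test stand by one hole

## Task

The sensor arm on the pulse test stand is one hole too long for this hub. Swing the red clamp lever right open to slacken the collar, squeeze the brass sprung button in and slide the aluminium sleeve towards the post until the button clicks out fully through the very next hole and no farther, going by feel so that the sleeve is never forced hard against the button. Then swing the lever back until the collar is clamped tight again, let go, and leave the other things on the bench where they are.

Things in the scene. Friction and masses are not known exactly. Their poses are not given: they have to be found in the camera images.
- stand: Test stand fixed to the bench: grey plate 150 x 520 x 12 mm, iron post at its -y end, level steel inner tube 25 mm in diameter (does not move) from the post along the stand's y, cast iron hub with toothed ring at the +y end. Origin on the bench straight below the sprung button; x = side the button faces, y = along the tube away from the post. Tube axis: x = 0, 115 mm above the origin.
- post_top (a point): Top centre of the iron post that holds the inner tube: at stand x 0, y -240 mm, 137 mm above the bench; its head is 50 mm (x) by 36 mm (y).
- sleeve: Aluminium outer sleeve, outside diameter 30 mm, wall 1.5 mm, knurled within 20 mm of its origin, from 58 mm before to 137 mm beyond its origin along y; faces like the stand. Origin on the tube axis, at the middle of the hole the button sits in at the start (then at stand y about 0); moves towards stand -y as the arm is shortened. It slides with 5 to 6 N.
- hole_row (a point): On the sleeve's +x outside, 45 mm towards +y from its origin: the row of dark holes, 11.6 mm wide (the button has 0.8 mm of play either way). Drilled by hand: the next hole lies 32 to 52 mm from the first, differently each time, so its place must be felt; the later ones at 84 and 110 mm. They are at the height of the tube axis.
- snap: Brass sprung button carried by the inner tube: 10 mm in diameter, flat-topped with edges rounded to 3 mm, poking out sideways through the sleeve's hole by 5 mm. Origin at the middle of its top (stand x 20, y 0, 115 mm up when fully out; it moves towards stand -x when pressed). Spring: 2 N when out, 4 N when pressed 5 mm, flush with the sleeve's outside. It and the sleeve should never bear on each other with over 18 N.
- button_root (a point): Point on the tube axis behind the button, where a pinch across the sleeve is centred: one pad presses the button flush, the other bears on the far side (20 to 40 N of grip; off centre, only one pad bears and the button stays up). When flush, 9 to 13 N along the sleeve tucks it under the wall, where it rides by itself 6.5 mm in until it springs out at the next hole and locks the sleeve both ways.
- lever (a joint): Turn of the red clamp lever about its vertical stud, rad: about 0 = clamped tight, 1.25 = fully slack (stop); grows anticlockwise seen from above. It turns with about 2 N at its tip; below 0.2 the collar grips the tube and it stiffens: about 4 N at 0, 6 N at -0.15 (it then eases back to about -0.05). There is no stop before -0.4; elsewhere it stays where it is left.
- lever_axis (a point): Centre of the lever's stud at the height of its arm, on the sleeve's collar: 31 mm to stand -x and 72 mm to stand -y of the sleeve's origin, 30.5 mm above the tube axis. The hub round it is 19 mm in diameter, top 36.5 mm above the tube axis. The collar (41 mm diameter, 28 mm long) and its ears, top 14 mm above the tube axis, reach 43 mm to stand -x.
- lever_tip (a point): End of the red lever's arm, 62 mm from the stud; the arm is a level round bar 11 mm in diameter. Clamped, it points to stand -x and 10 degrees towards +y; opening swings it towards stand -y. Beyond the collar's ears there is free space below and on both sides of the arm.
- boot_mid (a point): Green rubber sensor boot, 38 mm across, 50 mm high, standing on the bench; bystander. Point at its centre.
- spare_sensor_mid (a point): Spare steel motion sensor, 29 mm across, 47 mm high, standing on the bench; bystander. Point at its centre.
- wheel_nut_mid (a point): Dark steel wheel nut, 42 mm across, 24 mm high, lying on the stand's plate; bystander. Point at its centre.
- screwdriver_grip (a point): Screwdriver about 200 mm long lying on the bench; bystander. Point on its handle.
- grease_tin_mid (a point): Yellow grease tin, 70 mm across, 60 mm high; bystander. Point at its centre.
- tone_ring_mid (a point): Loose steel ring, 92 mm across, 12 mm high, lying on the bench; bystander. Point at its centre.

How it is judged:
By the outcome, as a careful person would: the job done as asked, in the order asked, and still so for the second after the job is handed in, with the robot touching nothing.
It also fails if it takes over 72 s, if anything falls off the work surface, if the arm or the gripper's body presses on something with over 40 N, if the wrist force passes 120 N, or if a joint passes its speed limit or range.

## Robot

A 6-joint arm with a two-finger parallel gripper is mounted at the origin on the work surface. World frame = base frame: x ahead of the robot, y to its left, z up, the work surface at z = 0. Lengths are in mm, angles in rad, forces in N, time in s.
With the tool pointing down it reaches from about 400 to 925 mm from the base axis. Payload 12.5 kg.
Tool frame: the origin (TCP) lies midway between the tips of the shut fingers; the grasp point (between the pads) lies 19 mm behind it; z points along the fingers, y is the direction in which the jaws open and shut (so a half turn about z gives the same grasp; the last joint's range is limited). The gripper opens to 95 mm and grips with 3 to 60 N. Pads are 20 mm wide; open, the fingers measure 119 mm over their backs; the gripper's body (75 mm by 180 mm) begins 59 mm behind the grasp point.
Start: joints at [-1.417, 0.491, 1.559, -0, 1.092, -0.106], TCP at [160.577, -604.04, 189.761] pointing down, gripper open.
Joint ranges: [-3.1, 3.1], [-0.84, 2.19], [0.05, 2.79], [-1.13, 4.28], [0.06, 2.93], [-2.69, 2.69]. Speed limits (rad/s): [2.22, 2.22, 2.79, 3.14, 3.14, 3.14].

## Interface

Orientations are given as [roll, pitch, yaw] about the fixed x, y, z axes, in that order (R = Rz(yaw) Ry(pitch) Rx(roll)).
In Python, from cell import env gives the robot as it stands.
- The arm moves only by the tool drive_tool, never from a script. Its argument "increments" is a list of rows, each a list of 2 entries, a list of its own where there are three numbers: the shift along the tool's x, y, z as a fraction of full scale, then the turn, a rotation vector about the tool's x, y, z as a fraction of full scale. In form: [[[x, y, z], [ax, ay, az]], ...]. A call has 1 to 5 rows; each row shifts and turns the commanded pose from where the row before left it, along the tool's axes as they then stand; what a row does not reach is not made up. Full scale, the value 1, is 30 mm for a shift and 0.08 rad for a turn. A row lasts 1/12 s, in which the tool goes at most 41.7 mm and 7.16 degrees, less where a joint would pass 70% of its speed; a pose out of reach is approached as far as the arm can. A call with a number of a shift or a turn outside -1 to 1 is refused whole. A call with a gripper value outside its range is refused whole. "jaw" is the opening, from -1 (shut) to 1 (fully open), so that 0 is half open, set as the call begins (left out, the last holds). The fingers move at their own pace and stop on an object; the grip force is fixed at half the most. Time passes only in rows, so rows that do not move let the fingers close. It gives the time, the measured TCP pose, the force and the opening at its end, in the units of the state.
- env.state(): the state, without advancing time (a new reading comes with each control period).
- env.read_camera(name): name is "scene" or "side" or "wrist"; returns a dict with "pixels" (420x560x3 uint8, blue, green, red), "vertical_fov" (degrees; the focal length in pixels is half the picture's height over the tangent of half this angle, whatever the lens; pixels are square), "cx", "cy" (the principal point, pixels), "world_to_cam" (4x4, takes a point from world to camera coordinates). Camera axes: x right, y down, z forward; pixel columns grow to the right and rows downward; lengths in mm; the calibration is good to about 2 mm. A picture is of the moment at which its call begins. There is no depth.
- env.job_done(): hands the job in, once; it reports no verdict.
Trained networks look in a picture, given as the dict that the camera call returned (one of the last four; its "shot" number tells which), for a name from the list of things; names that differ only in an ending like _2 or _b are one class to them, and where a whole thing is asked for, a point or a joint stands for the part that bears it (a point fixed in the world has none). Each returns a list of dicts, best first, with "score" (0 to 1); they miss things now and then, are a little off and sometimes report something else, mostly with a low value. They report only what shows in the picture. A call takes as long as a camera call.
- env.boxes_of(target, picture): "point" ([x, y, z] in mm, in world coordinates, good to about 4 mm: the middle of the surface that is visible of it).
- env.tip_of(target, picture): "point" ([x, y, z] in mm, in world coordinates, good to about 4 mm: a listed point, or the origin of a listed thing).
The state is a dict: "t": time; "joints": joint angles; "qvel": joint speeds; "tau": joint torques, N m; "eef_pos": TCP position; "tcp_rot": TCP orientation; "ft_force": force on the tool from outside, world axes, zero at the start; "moment": the same for the moment, N m; "opening": opening from 0.0 (shut) to 1.0 (fully open).
Only numpy, scipy, OpenCV 4.12 (cv2) and the standard library are available. Lean on these libraries where they do the work, as an engineer would, in place of code of your own. Each camera call takes 0.05 s, during which the arm holds its last target.

## Working session

There is one attempt and no reset: what is moved stays moved. The work goes in short steps, Python scripts to look and compute and a tool call to move; the robot and the scene stay as the last step left them, time stands still between calls to the robot, and variables do not carry over. Pictures are saved under pics/ and viewed, and the job is handed in when it is done.

Besides the shell and the picture viewer there is one more tool, called after "Call:" by a JSON object that holds its "fn" and its "kwargs", one argument or row to a line. drive_tool: Moves the arm, as the interface text tells. Its arguments: {"type":"object","properties":{"increments":{"type":"array","items":{"type":"array"}},"jaw":{"type":"number"}},"required":["increments"]}

```bash
ls; mkdir -p pics; cat > h.py <<'E'
import numpy as np, cv2
from cell import env
from scipy.spatial.transform import Rotation as R
def shot(name,fn=None):
    p=env.read_camera(name)
    if fn: cv2.imwrite('pics/'+fn,p['pixels'])
    return p
def proj(p,X):
    f=p['pixels'].shape[0]/2/np.tan(np.radians(p['vertical_fov']/2))
    c=np.asarray(p['world_to_cam'])@np.append(X,1)
    return np.array([p['cx']+f*c[0]/c[2],p['cy']+f*c[1]/c[2]])
def ray(p,uv):
    f=p['pixels'].shape[0]/2/np.tan(np.radians(p['vertical_fov']/2))
    T=np.asarray(p['world_to_cam']);Rm=T[:3,:3]
    d=Rm.T@np.array([(uv[0]-p['cx'])/f,(uv[1]-p['cy'])/f,1]);o=-Rm.T@T[:3,3]
    return o,d/np.linalg.norm(d)
E
python3 - <<'E'
from h import *
print(env.state())
names="stand post_top sleeve hole_row snap button_root lever lever_axis lever_tip wheel_nut_mid".split()
for c in ['scene','side','wrist']:
    p=shot(c,c+'0.png')
    for n in names:
        for fn in ('tip_of','boxes_of'):
            try:
                r=getattr(env,fn)(n,p)
                print(c,fn,n,[(np.round(q['point']).tolist(),round(q['score'],2)) for q in r[:2]])
            except Exception as e: print(c,fn,n,'ERR',e)
E
```

```text
pics
{'t': 0.0, 'joints': array([-1.41656277e+00,  4.91529050e-01,  1.55946325e+00,  9.65157931e-06,
        1.09168004e+00, -1.05584589e-01]), 'qvel': array([-2.11242718e-03, -3.72682251e-04,  1.93156668e-04, -1.47048827e-03,
       -1.67191641e-04,  6.99178561e-05]), 'tau': array([ 3.65299479e-05, -6.12649870e+01, -2.58188260e+01,  6.92402967e-02,
        4.81677102e-02, -1.14206009e-04]), 'eef_pos': array([ 160.55714414, -603.74319805,  189.17595992]), 'tcp_rot': array([-3.14051988e+00, -1.22298981e-04,  2.59813625e-01]), 'ft_force': array([ 0.69324717, -0.05873587,  0.47909224]), 'moment': array([-0.03666733, -0.01408655,  0.01064085]), 'opening': 0.9939326764541955}
scene tip_of stand [([574.0, -483.0, 32.0], 0.69), ([574.0, 71.0, 4.0], 0.58)]
scene boxes_of stand [([592.0, 35.0, 14.0], 0.84)]
scene tip_of post_top [([716.0, 30.0, 23.0], 0.72)]
scene boxes_of post_top [([592.0, 35.0, 15.0], 0.72)]
scene tip_of sleeve [([569.0, 65.0, 109.0], 0.81)]
scene boxes_of sleeve [([565.0, 98.0, 126.0], 0.84)]
scene tip_of hole_row [([577.0, 112.0, 116.0], 0.79)]
scene boxes_of hole_row [(
[... 2004 characters left out ...]
3)]
wrist tip_of stand []
wrist boxes_of stand []
wrist tip_of post_top []
wrist boxes_of post_top []
wrist tip_of sleeve []
wrist boxes_of sleeve []
wrist tip_of hole_row []
wrist boxes_of hole_row []
wrist tip_of snap []
wrist boxes_of snap []
wrist tip_of button_root []
wrist boxes_of button_root []
wrist tip_of lever ERR it knows: boot_mid, button_root, grease_tin_mid, hole_row, lever_axis, lever_tip, post_top, screwdriver_grip, sleeve, snap, spare_sensor_mid, stand, tone_ring_mid, wheel_nut_mid
wrist boxes_of lever []
wrist tip_of lever_axis []
wrist boxes_of lever_axis []
wrist tip_of lever_tip []
wrist boxes_of lever_tip []
wrist tip_of wheel_nut_mid []
wrist boxes_of wheel_nut_mid []
```

View pics/scene0.png

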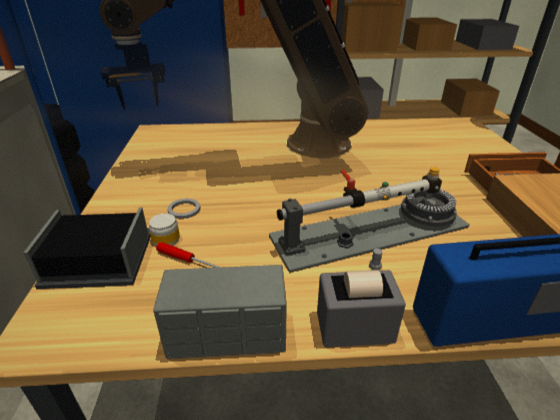

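View pics/side0.png

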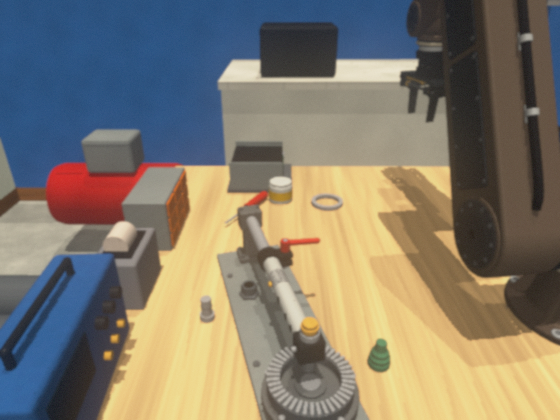

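The scene picture shows the stand with its post at about (293,215), the red lever at (348,182) and the hub at (430,205). The side picture shows the lever at (300,241) on the robot's side and the tube running from (250,215) to (310,330). Next I'll fit the stand's pose from several detections.

```bash
cat > fit.py <<'E'
from h import *
from scipy.optimize import least_squares
LOC={'sleeve':(0,0,115),'hole_row':(15,45,115),'button_root':(0,0,115),'snap':(20,0,115),'lever_axis':(-31,-72,145.5),'post_top':(0,-240,137),'lever_tip':(-31-62*np.cos(.1745),-72+62*np.sin(.1745),145.5),'stand':(0,0,0)}
def collect(cams,n):
    obs=[]
    for c in cams:
        for i in range(n):
            p=shot(c)
            for k in LOC:
                for q in env.tip_of(k,p)[:2]: obs.append((c,k,np.array(q['point']),q['score']))
    return obs
def w(s,L):
    x,y,a=s;L=np.array(L,float);c,d=np.cos(a),np.sin(a)
    return np.array([x+c*L[0]-d*L[1],y+d*L[0]+c*L[1],L[2]])
def fit(obs,s0=(574,67,.288)):
    f=lambda s:np.concatenate([(w(s,LOC[k])-P) for c,k,P,sc in obs])
    r=least_squares(f,s0,loss='soft_l1',f_scale=4)
    return r.x
E
python3 - <<'E'
from fit import *
obs=collect(['side','scene'],4)
s=fit(obs);print(s)
for c in ['side','scene']:
    print(c,fit([o for o in obs if o[0]==c]))
for k in LOC:
    for c in ['side','scene']:
        P=[o[2]-w(s,LOC[k]) for o in obs if o[1]==k and o[0]==c]
        P=[x for x in P if np.linalg.norm(x)<25]
        if P: print(c,k,len(P),np.round(np.mean(P,0),1),np.round(np.std(P,0),1))
for c in ['side','scene']:
    p=shot(c); im=p['pixels'].copy()
    im=cv2.resize(im,None,fx=4,fy=4,interpolation=cv2.INTER_CUBIC)
    pts=dict(LOC);del pts['stand']
    for yy in (-58,137): pts['e%d'%yy]=(0,yy,130)
    uv=np.array([proj(p,w(s,L)) for L in pts.values()])*4+2
    for u in uv: cv2.circle(im,tuple(int(v) for v in u),5,(255,255,0),1)
    lo=np.maximum(uv.min(0)-60,0).astype(int);hi=(uv.max(0)+60).astype(int)
    cr=im[lo[1]:hi[1],lo[0]:hi[0]]
    k=min(800/cr.shape[1],600/cr.shape[0],1)
    cv2.imwrite(f'pics/ov_{c}.png',cv2.resize(cr,None,fx=k,fy=k,interpolation=cv2.INTER_AREA));print(lo,k)
np.save('s.npy',s)
E
```

```text
[5.73837119e+02 6.55361657e+01 2.84757285e-01]
side [5.73655451e+02 6.62444937e+01 2.87743600e-01]
scene [5.74133296e+02 6.47871164e+01 2.80697956e-01]
side sleeve 4 [-0.4  0.8 -0.3] [1.7 0.7 0.9]
scene sleeve 4 [-3.9 -0.3 -3.2] [0.6 0.4 1.9]
side hole_row 4 [0.2 4.7 1.6] [0.4 1.5 1.5]
scene hole_row 4 [ 3.  -0.9 -0.2] [1.5 2.6 0.6]
side button_root 5 [-1.5  0.6  2.4] [1.3 1.  1.3]
scene button_root 3 [ 0.6 -0.   1.1] [0.9 0.3 1.5]
side lever_axis 4 [-1.5  3.2 -0.7] [0.2 1.2 0.6]
scene lever_axis 4 [-0.8 -0.9  4. ] [1.6 1.2 1.1]
side post_top 4 [0.4 2.5 4.3] [1.3 1.8 1. ]
scene post_top 4 [-1.8  2.6  1.4] [1.5 1.3 0.4]
side lever_tip 4 [2.2 0.5 4.2] [0.8 0.5 1.1]
scene lever_tip 4 [ 1.1 -0.7  2.2] [0.7 0.9 0.7]
side stand 3 [-0.4  0.5  0.3] [0.7 0.9 0.7]
scene stand 4 [-0.7  5.2  3.4] [1.4 0.9 2.1]
[938 771] 0.9852216748768473
[1108  622] 1
```

View pics/ov_scene.png

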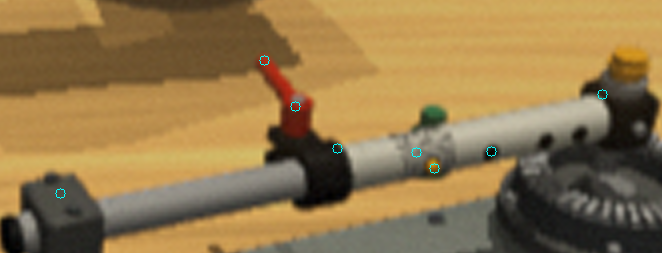

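View pics/ov_side.png

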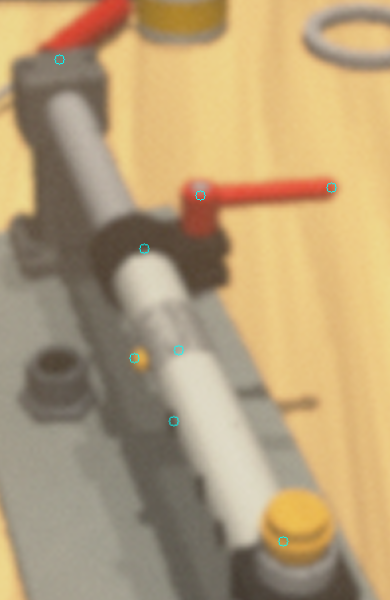

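The overlays match: the stud, lever tip, button and post markers all land on their features. The next hole, at crop pixel (490,153), sits about 45 mm from the button. Next I'll plan the approach to the lever.

```bash
cat > plan.py <<'E'
from fit import *
def rows_to(target,yaw,n=None,pos0=None,yaw0=None):
    st=env.state()
    pos=np.array(st['eef_pos'] if pos0 is None else pos0,float); r=R.from_euler('xyz',st['tcp_rot'])
    y0=st['tcp_rot'][2] if yaw0 is None else yaw0
    d=np.array(target)-pos; dy=(yaw-y0+np.pi)%(2*np.pi)-np.pi
    if n is None: n=int(np.ceil(max(np.linalg.norm(d)/28,abs(dy)/.078)))
    out=[];y=y0;p=pos.copy()
    for i in range(n):
        rem=n-i
        step=(np.array(target)-p)/rem
        c,s=np.cos(y),np.sin(y)
        t=np.array([c*step[0]+s*step[1],s*step[0]-c*step[1],-step[2]])
        t=np.round(t/30,2); a=round(-(yaw-y)/rem/.08 if n else 0,2)
        out.append([t.tolist(),[0,0,a]])
        t=t*30; p=p+np.array([c*t[0]+s*t[1],s*t[0]-c*t[1],-t[2]]); y-=a*.08
    for i in range(0,len(out),5): print(str(out[i:i+5]).replace('0.0,','0,'))
    print('end',p.round(1),round(y,3),n)
def st():
    s=env.state();print(round(s['t'],2),s['eef_pos'].round(1),s['tcp_rot'].round(3),s['ft_force'].round(1),round(s['opening'],3))
E
python3 - <<'E'
from plan import *
s=np.load('s.npy')
stud=w(s,LOC['lever_axis']);a=s[2]
d=a+np.radians(170);u=np.array([np.cos(d),np.sin(d),0]);n=np.array([np.cos(d-np.pi/2),np.sin(d-np.pi/2),0])
P=stud+48*u+28*n;P[2]=200
print(stud,P,a+np.pi/2-.1745)
rows_to(P,a+np.pi/2-.1745)
E
```

```text
[564.31205843 -12.27304474 145.5       ] [513.5233127   10.27697316 200.        ] 1.6810536121516741
[[[0.64, -0.64, -0.01], [0, 0, np.float64(-0.68)]], [[0.67, -0.61, -0.01], [0, 0, np.float64(-0.68)]], [[0.71, -0.57, -0.01], [0, 0, np.float64(-0.68)]], [[0.74, -0.53, -0.01], [0, 0, np.float64(-0.68)]], [[0.76, -0.49, -0.01], [0, 0, np.float64(-0.68)]]]
[[[0.79, -0.45, -0.01], [0, 0, np.float64(-0.68)]], [[0.81, -0.41, -0.01], [0, 0, np.float64(-0.68)]], [[0.83, -0.36, -0.01], [0, 0, np.float64(-0.68)]], [[0.85, -0.32, -0.01], [0, 0, np.float64(-0.68)]], [[0.87, -0.27, -0.01], [0, 0, np.float64(-0.69)]]]
[[[0.88, -0.22, -0.02], [0, 0, np.float64(-0.68)]], [[0.89, -0.17, -0.01], [0, 0, np.float64(-0.69)]], [[0.9, -0.12, -0.02], [0, 0, np.float64(-0.68)]], [[0.91, -0.07, -0.01], [0, 0, np.float64(-0.69)]], [[0.91, -0.02, -0.02], [0, 0, np.float64(-0.68)]]]
[[[0.91, 0.03, -0.01], [0, 0, np.float64(-0.69)]], [[0.91, 0.08, -0.02], [0, 0, np.float64(-0.68)]], [[0.9, 0.12, -0.01], [0, 0, np.float64(-0.69)]], [[0.89, 0.17, -0.02], [0, 0, np.float64(-0.68)]], [[0.88, 0.22, -0.01], [0, 0, np.float64(-0.69)]]]
[[[0.87, 0.27, -0.02], [0, 0, np.float64(-0.68)]], [[0.85, 0.32, -0.01], [0, 0, np.float64(-0.69)]], [[0.83, 0.36, -0.02], [0, 0, np.float64(-0.68)]], [[0.81, 0.41, -0.01], [0, 0, np.float64(-0.69)]], [[0.79, 0.45, -0.02], [0, 0, np.float64(-0.68)]]]
[[[0.76, 0.5, -0.01], [0, 0, np.float64(-0.69)]]]
end [513.5  10.3 199.9] 1.681 26
```

Call:
{"fn": "drive_tool", "kwargs": {
  "increments": [
    [[0.64,-0.64,-0.01],[0,0,-0.68]],
    [[0.67,-0.61,-0.01],[0,0,-0.68]],
    [[0.71,-0.57,-0.01],[0,0,-0.68]],
    [[0.74,-0.53,-0.01],[0,0,-0.68]],
    [[0.76,-0.49,-0.01],[0,0,-0.68]]
  ],
  "jaw": -1
}}

```text
t: 7.12
eef_pos: [229.0, -485.0, 191.3]
tcp_rot: [3.141, 0.0, 0.534]
ft_force: [-0.1, 0.2, -0.8]
opening: 0.707
```

Call:
{"fn": "drive_tool", "kwargs": {
  "increments": [
    [[0.79,-0.45,-0.01],[0,0,-0.68]],
    [[0.81,-0.41,-0.01],[0,0,-0.68]],
    [[0.83,-0.36,-0.01],[0,0,-0.68]],
    [[0.85,-0.32,-0.01],[0,0,-0.68]],
    [[0.87,-0.27,-0.01],[0,0,-0.69]]
  ]
}}

```text
t: 7.53
eef_pos: [296.6, -366.7, 192.9]
tcp_rot: [3.141, 0.0, 0.807]
ft_force: [0.9, -0.3, -0.2]
opening: 0.358
```

Call:
{"fn": "drive_tool", "kwargs": {
  "increments": [
    [[0.88,-0.22,-0.02],[0,0,-0.68]],
    [[0.89,-0.17,-0.01],[0,0,-0.69]],
    [[0.9,-0.12,-0.02],[0,0,-0.68]],
    [[0.91,-0.07,-0.01],[0,0,-0.69]],
    [[0.91,-0.02,-0.02],[0,0,-0.68]]
  ]
}}

```text
t: 7.95
eef_pos: [364.8, -248.6, 195.3]
tcp_rot: [3.141, 0.0, 1.081]
ft_force: [0.3, -1.0, -0.6]
opening: 0.029
```

Call:
{"fn": "drive_tool", "kwargs": {
  "increments": [
    [[0.91,0.03,-0.01],[0,0,-0.69]],
    [[0.91,0.08,-0.02],[0,0,-0.68]],
    [[0.9,0.12,-0.01],[0,0,-0.69]],
    [[0.89,0.17,-0.02],[0,0,-0.68]],
    [[0.88,0.22,-0.01],[0,0,-0.69]]
  ]
}}

```text
t: 8.37
eef_pos: [432.7, -130.3, 197.5]
tcp_rot: [3.141, 0.0, 1.355]
ft_force: [-0.1, -0.5, 0.7]
opening: 0.003
```

Call:
{"fn": "drive_tool", "kwargs": {
  "increments": [
    [[0.87,0.27,-0.02],[0,0,-0.68]],
    [[0.85,0.32,-0.01],[0,0,-0.69]],
    [[0.83,0.36,-0.02],[0,0,-0.68]],
    [[0.81,0.41,-0.01],[0,0,-0.69]],
    [[0.79,0.45,-0.02],[0,0,-0.68]]
  ]
}}

```text
t: 8.78
eef_pos: [500.4, -12.0, 199.8]
tcp_rot: [3.141, 0.0, 1.629]
ft_force: [0.4, -0.7, 0.8]
opening: 0.003
```

Call:
{"fn": "drive_tool", "kwargs": {
  "increments": [
    [[0.76,0.5,-0.01],[0,0,-0.69]],
    [[0,0,0],[0,0,0]],
    [[0,0,0],[0,0,0]]
  ]
}}

```text
t: 9.03
eef_pos: [513.7, 11.2, 199.7]
tcp_rot: [-3.141, 0.0, 1.683]
ft_force: [-0.6, 0.2, -0.3]
opening: 0.005
```

```bash
python3 - <<'E'
from plan import *
p=shot('wrist')
s=np.load('s.npy'); im=p['pixels'].copy()
for k,L in LOC.items():
    u=proj(p,w(s,L)); print(k,u.round())
    if abs(u).max()<900: cv2.circle(im,tuple(int(v) for v in u),4,(255,255,0),1)
cv2.imwrite('pics/w1.png',im); st()
E
```

```text
sleeve [364. 147.]
hole_row [378.  83.]
button_root [364. 147.]
snap [390. 143.]
lever_axis [343. 254.]
post_top [398. 415.]
lever_tip [260. 254.]
stand [340. 135.]
9.08 [513.3  10.4 199.7] [-3.141  0.     1.682] [-0.1 -0.3  0.7] 0.005
```

View pics/w1.png

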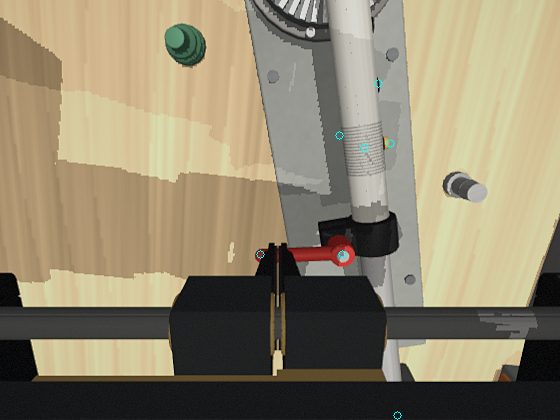

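The wrist picture confirms the fit, with the stud at (343,254), the button at (390,143) and the lever tip at (260,254). I'll descend beside the lever.

Call:
{"fn": "drive_tool", "kwargs": {
  "increments": [
    [[0,0,0.75],[0,0,0]],
    [[0,0,0.75],[0,0,0]],
    [[0,0,0.75],[0,0,0]],
    [[0,0,0],[0,0,0]]
  ]
}}

```text
t: 9.42
eef_pos: [511.3, 9.4, 129.4]
tcp_rot: [-3.136, -0.001, 1.679]
ft_force: [0.4, -0.1, -0.3]
opening: 0.007
```

Call:
{"fn": "drive_tool", "kwargs": {
  "increments": [
    [[-0.1,0,0],[0,0,0]],
    [[-0.1,0,0],[0,0,0]],
    [[-0.1,0,0],[0,0,0]]
  ]
}}

```text
t: 9.67
eef_pos: [515.1, 0.6, 133.8]
tcp_rot: [3.14, 0.001, 1.681]
ft_force: [0.9, -0.0, 0.4]
opening: 0.001
```

Call:
{"fn": "drive_tool", "kwargs": {
  "increments": [
    [[-0.1,0,0],[0,0,0]],
    [[-0.097,-0.027,0],[0,0,-0.75]],
    [[-0.097,-0.027,0],[0,0,-0.75]],
    [[-0.097,-0.027,0],[0,0,-0.75]]
  ]
}}

```text
t: 10.0
eef_pos: [514.2, -11.1, 133.2]
tcp_rot: [3.14, 0.001, 1.864]
ft_force: [-0.1, -0.8, -0.5]
opening: 0.005
```

Call:
{"fn": "drive_tool", "kwargs": {
  "increments": [
    [[-0.097,-0.027,0],[0,0,-0.75]],
    [[-0.097,-0.027,0],[0,0,-0.75]],
    [[-0.097,-0.027,0],[0,0,-0.75]],
    [[-0.097,-0.027,0],[0,0,-0.75]]
  ]
}}

```text
t: 10.33
eef_pos: [515.5, -23.1, 133.3]
tcp_rot: [3.141, 0.001, 2.104]
ft_force: [-0.0, -0.3, 1.0]
opening: 0.001
```

```bash
cat >> plan.py <<'E'
def lev():
    s=np.load('s.npy');stud=w(s,LOC['lever_axis'])
    q=env.state();yaw=q['tcp_rot'][2];d=yaw+np.pi/2  # u = -tool y
    ty=np.array([np.sin(yaw),-np.cos(yaw)]);tx=np.array([np.cos(yaw),np.sin(yaw)])
    r=q['eef_pos'][:2]-stud[:2]
    print('theta_tool',yaw-(s[2]+np.pi/2-.1745),'radial',-r@ty,'off',r@tx,'ft tool',q['ft_force'][:2]@tx,q['ft_force'][:2]@ty)
E
python3 - <<'E'
from plan import *
lev();st()
p=shot('wrist','w2.png')
E
```

```text
theta_tool 0.4231238147612921 radial 47.52804717180162 off 15.457464282065644 ft tool -0.2537515058264104 -0.16157879716187934
10.33 [515.5 -23.1 133.3] [3.141e+00 1.000e-03 2.104e+00] [-0.  -0.3  1. ] 0.001
```

View pics/w2.png

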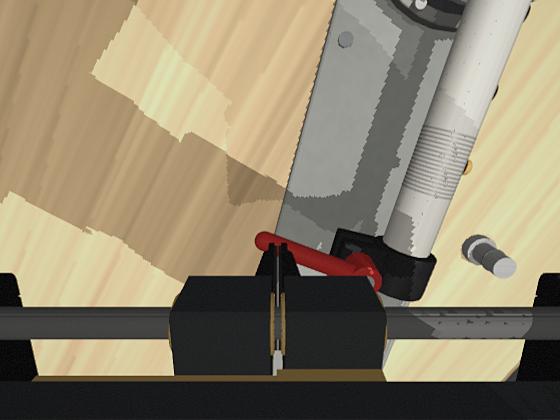

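```bash
python3 - <<'E'
from plan import *
p=shot('wrist'); im=cv2.resize(p['pixels'],None,fx=4,fy=4,interpolation=cv2.INTER_CUBIC)
s=np.load('s.npy');stud=w(s,LOC['lever_axis'])
for th in (0,.2,.42):
    d=s[2]+np.radians(170)+th
    for r in (0,31,62):
        u=proj(p,stud+r*np.array([np.cos(d),np.sin(d),0]))*4+2
        cv2.circle(im,tuple(int(v) for v in u),6,(255,255,0) if th==0 else (0,255,0) if th==.2 else (255,0,255),2)
u=proj(p,env.state()['eef_pos'])*4; print(u/4)
cv2.circle(im,tuple(int(v) for v in u),6,(0,255,255),2)
cv2.imwrite('pics/w3.png',im[800:1300,850:1650])
E
```

```text
[279.65061379 246.25193281]
```

View pics/w3.png

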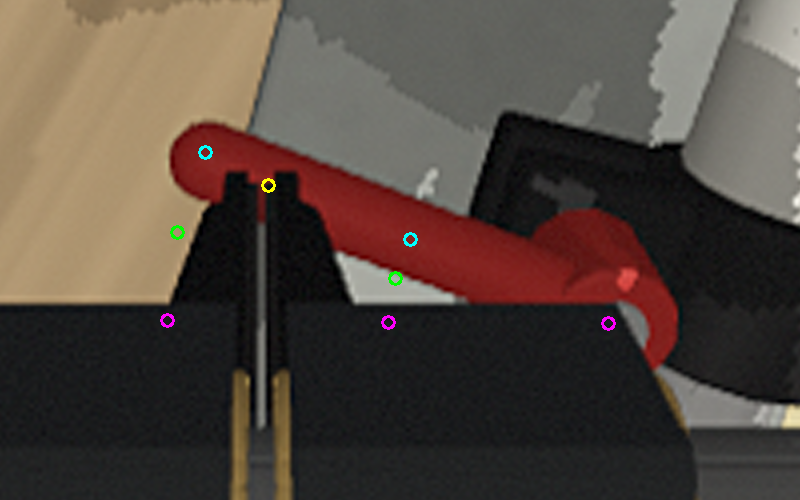

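```bash
python3 - <<'E'
from plan import *
p=shot('wrist');T=np.asarray(p['world_to_cam']);print('cam',(-T[:3,:3].T@T[:3,3]).round(),T[2,:3].round(3))
s=np.load('s.npy');stud=w(s,LOC['lever_axis'])
ims=[]
for c in ('side','scene'):
    p=shot(c);im=cv2.resize(p['pixels'],None,fx=6,fy=6,interpolation=cv2.INTER_CUBIC)
    for th,col in ((0,(255,255,0)),(.42,(255,0,255))):
        d=s[2]+np.radians(170)+th
        for r in (0,31,62):
            u=proj(p,stud+r*np.array([np.cos(d),np.sin(d),0]))*6+3
            cv2.circle(im,tuple(int(v) for v in u),5,col,1)
    e=env.state()['eef_pos'];u=proj(p,e)*6;cv2.circle(im,tuple(int(v) for v in u),5,(0,255,255),1)
    c0=(proj(p,stud)*6).astype(int)
    ims.append(im[c0[1]-250:c0[1]+150,c0[0]-200:c0[0]+200])
cv2.imwrite('pics/ss1.png',np.hstack(ims));st()
E
```

```text
cam [474.  45. 327.] [ 0.143 -0.242 -0.96 ]
10.58 [515.3 -22.7 132.8] [3.141 0.    2.099] [ 0.5 -0.  -0.9] 0.006
```

View pics/ss1.png

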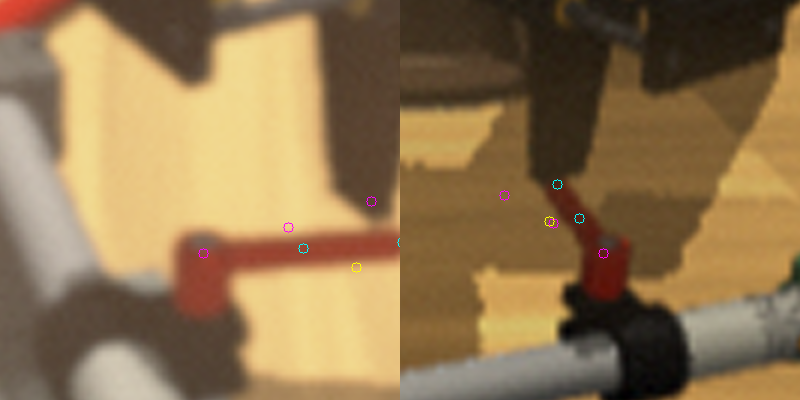

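```bash
python3 - <<'E'
from plan import *
s=np.load('s.npy');stud=w(s,LOC['lever_axis'])
tips={'side':(370,215),'scene':(158,182)}
L=[]
for c in ('side','scene'):
    p=shot(c);c0=(proj(p,stud)*6).astype(int)
    uv=(np.array(tips[c])+np.array([c0[0]-200,c0[1]-250]))/6
    o,d=ray(p,uv);L.append((o,d))
A=np.zeros((3,3));b=np.zeros(3)
for o,d in L:
    M=np.eye(3)-np.outer(d,d);A+=M;b+=M@o
X=np.linalg.solve(A,b);print('tip',X.round(1),[np.linalg.norm((np.eye(3)-np.outer(d,d))@(X-o)).round(2) for o,d in L])
q=env.state();print(q['eef_pos'],q['joints'])
p=shot('wrist');print(proj(p,q['eef_pos']),proj(p,X))
for n in ('lever_axis','lever_tip','sleeve','button_root'):
    for r in env.tip_of(n,p)[:2]: print(n,np.round(r['point'],1),round(r['score'],2), np.round(w(s,LOC[n]),1))
E
```

```text
tip [512.6 -20.7 152. ] [np.float64(1.39), np.float64(1.39)]
[515.25766312 -22.53113989 132.60644763] [-1.71773087e-01  4.09029279e-01  1.89004067e+00 -1.20868674e-04
  8.42213561e-01 -7.01147526e-01]
[279.58575969 246.74186822] [277.17390205 255.62786442]
lever_axis [563.5 -11.1 142.2] 0.62 [564.3 -12.3 145.5]
lever_tip [503.6 -20.8 138.9] 0.75 [502.7 -19.1 145.5]
sleeve [578.5  62.9 118.5] 0.62 [573.8  65.5 115. ]
button_root [577.8  68.5 112.5] 0.6 [573.8  65.5 115. ]
button_root [582.   64.4 112.8] 0.32 [573.8  65.5 115. ]
```

```bash
python3 - <<'E'
from plan import *
ims=[]
for c in ('side','scene'):
    p=shot(c);im=cv2.resize(cv2.imread(f'pics/{c}0.png'),None,fx=6,fy=6,interpolation=cv2.INTER_CUBIC)
    e=np.array([160.6,-603.9,189.5]);yaw=.26;ty=np.array([np.sin(yaw),-np.cos(yaw),0])
    for k,col in ((-1,(255,255,0)),(1,(0,255,0)),(0,(0,255,255))):
        for z in (0,19):
            u=proj(p,e+ty*47*k+[0,0,z])*6;cv2.circle(im,tuple(int(v) for v in u),5,col,1)
    c0=(proj(p,e)*6).astype(int)
    ims.append(im[max(c0[1]-250,0):c0[1]+150,c0[0]-200:c0[0]+200])
cv2.imwrite('pics/ss0.png',np.hstack(ims))
E
```

```text
(no output)
```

View pics/ss0.png

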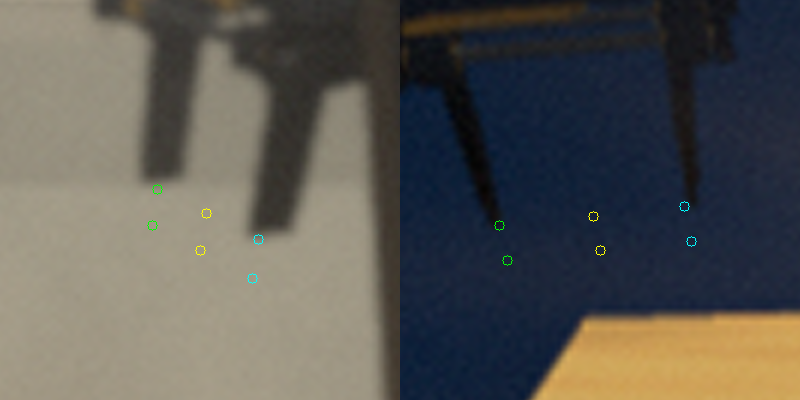

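The side and scene pictures show the real finger tips about 19 mm above the reported TCP. In the lever view the tip triangulates to z 152 while the TCP reads 133, and the same gap shows at the start pose. The fingers therefore passed over the bar, so I'll back off and come down 19 mm lower.

```bash
python3 - <<'E'
from plan import *
s=np.load('s.npy')
stud=w(s,LOC['lever_axis']);a=s[2]
d=a+np.radians(170);u=np.array([np.cos(d),np.sin(d),0]);n=np.array([np.cos(d-np.pi/2),np.sin(d-np.pi/2),0])
P=stud+48*u+26*n;P[2]=134
rows_to(P,a+np.pi/2-.1745)
E
```

```text
[[[0.15, 0.08, -0.01], [0, 0, np.float64(0.88)]], [[0.16, 0.07, -0.01], [0, 0, np.float64(0.87)]], [[0.16, 0.06, -0.01], [0, 0, np.float64(0.88)]], [[0.17, 0.04, -0.01], [0, 0, np.float64(0.87)]], [[0.17, 0.04, -0.01], [0, 0, np.float64(0.88)]]]
[[[0.16, 0.02, -0.0], [0, 0, np.float64(0.87)]]]
end [513.8   8.2 133.9] 1.681 6
```

Call:
{"fn": "drive_tool", "kwargs": {
  "increments": [
    [[0.15,0.08,-0.01],[0,0,0.88]],
    [[0.16,0.07,-0.01],[0,0,0.87]],
    [[0.16,0.06,-0.01],[0,0,0.88]],
    [[0.17,0.04,-0.01],[0,0,0.87]],
    [[0.17,0.04,-0.01],[0,0,0.88]]
  ]
}}

```text
t: 11.45
eef_pos: [514.0, 3.5, 133.9]
tcp_rot: [-3.141, 0.0, 1.747]
ft_force: [0.4, 0.2, -0.9]
opening: 0.002
```

Call:
{"fn": "drive_tool", "kwargs": {
  "increments": [
    [[0.16,0.02,0],[0,0,0.87]],
    [[0,0,0.33],[0,0,0]],
    [[0,0,0.33],[0,0,0]],
    [[0,0,0],[0,0,0]],
    [[0,0,0],[0,0,0]]
  ]
}}

```text
t: 11.87
eef_pos: [513.3, 7.9, 113.1]
tcp_rot: [-3.14, -0.0, 1.683]
ft_force: [-0.1, -0.4, -0.3]
opening: 0.003
```

```bash
python3 - <<'E'
from plan import *
lev();st()
E
```

```text
theta_tool 0.0016834807875838464 radial 48.42157259524204 off 25.751003037207436 ft tool -0.39096633476509574 -0.14042746238939366
11.87 [513.3   7.9 113.1] [-3.14  -0.     1.683] [-0.1 -0.4 -0.3] 0.003
```

Call:
{"fn": "drive_tool", "kwargs": {
  "increments": [
    [[-0.1,0,0],[0,0,0]],
    [[-0.1,0,0],[0,0,0]],
    [[-0.1,0,0],[0,0,0]],
    [[-0.07,0,0],[0,0,0]]
  ]
}}

```text
t: 12.2
eef_pos: [515.1, -3.3, 114.3]
tcp_rot: [3.141, -0.0, 1.681]
ft_force: [0.3, 2.4, 0.5]
opening: 0.007
```

Call:
{"fn": "drive_tool", "kwargs": {
  "increments": [
    [[-0.097,-0.027,0],[0,0,-0.75]],
    [[-0.097,-0.027,0],[0,0,-0.75]]
  ]
}}

```text
t: 12.37
eef_pos: [514.3, -9.0, 114.3]
tcp_rot: [3.141, -0.0, 1.804]
ft_force: [0.8, 2.3, 0.2]
opening: 0.006
```

Contact felt (2.4 N); I'll keep swinging the lever round the stud.

Call:
{"fn": "drive_tool", "kwargs": {
  "increments": [
    [[-0.097,-0.025,0],[0,0,-0.75]],
    [[-0.097,-0.025,0],[0,0,-0.75]],
    [[-0.097,-0.025,0],[0,0,-0.75]],
    [[-0.097,-0.025,0],[0,0,-0.75]],
    [[-0.097,-0.025,0],[0,0,-0.75]]
  ]
}}

```text
t: 12.78
eef_pos: [515.8, -23.8, 114.3]
tcp_rot: [3.141, -0.0, 2.104]
ft_force: [0.6, 3.5, 0.3]
opening: 0.002
```

Call:
{"fn": "drive_tool", "kwargs": {
  "increments": [
    [[-0.097,-0.025,0],[0,0,-0.75]],
    [[-0.097,-0.025,0],[0,0,-0.75]],
    [[-0.097,-0.025,0],[0,0,-0.75]],
    [[-0.097,-0.025,0],[0,0,-0.75]],
    [[-0.097,-0.025,0],[0,0,-0.75]]
  ]
}}

```text
t: 13.2
eef_pos: [521.3, -37.6, 114.2]
tcp_rot: [3.141, -0.001, 2.404]
ft_force: [-0.9, 2.3, 0.0]
opening: -0.001
```

```bash
python3 - <<'E'
from plan import *
lev();st()
E
```

```text
theta_tool 0.7232586561217094 radial 47.6356433853915 off 14.802595025561828 ft tool 2.2189590773049037 1.1421585199910829
13.2 [521.3 -37.6 114.2] [ 3.141e+00 -1.000e-03  2.404e+00] [-0.9  2.3  0. ] -0.001
```

Call:
{"fn": "drive_tool", "kwargs": {
  "increments": [
    [[-0.097,-0.025,0],[0,0,-0.75]],
    [[-0.097,-0.025,0],[0,0,-0.75]],
    [[-0.097,-0.025,0],[0,0,-0.75]],
    [[-0.097,-0.025,0],[0,0,-0.75]],
    [[-0.097,-0.025,0],[0,0,-0.75]]
  ]
}}

```text
t: 13.62
eef_pos: [530.8, -49.1, 114.2]
tcp_rot: [3.142, -0.001, 2.704]
ft_force: [-1.5, 3.1, -0.1]
opening: 0.008
```

Call:
{"fn": "drive_tool", "kwargs": {
  "increments": [
    [[-0.097,-0.025,0],[0,0,-0.75]],
    [[-0.048,-0.012,0],[0,0,-0.38]],
    [[-0.03,-0.008,0],[0,0,-0.25]]
  ]
}}

```text
t: 13.87
eef_pos: [535.1, -52.5, 114.2]
tcp_rot: [-3.142, -0.001, 2.813]
ft_force: [-2.1, 1.0, 1.0]
opening: 0.002
```

```bash
python3 - <<'E'
from plan import *
lev();st()
E
```

```text
theta_tool 1.1322626817614556 radial 47.49454882308318 off 14.691301391151093 ft tool 2.355545010703207 0.292518260469932
13.87 [535.1 -52.5 114.2] [-3.142e+00 -1.000e-03  2.813e+00] [-2.1  1.   1. ] 0.002
```

Call:
{"fn": "drive_tool", "kwargs": {
  "increments": [
    [[-0.032,-0.008,0],[0,0,-0.25]],
    [[-0.032,-0.008,0],[0,0,-0.25]],
    [[-0.032,-0.008,0],[0,0,-0.25]]
  ]
}}

```text
t: 14.12
eef_pos: [537.8, -54.1, 114.2]
tcp_rot: [-3.141, -0.0, 2.873]
ft_force: [-2.8, 0.2, 1.6]
opening: 0.002
```

Call:
{"fn": "drive_tool", "kwargs": {
  "increments": [
    [[-0.032,-0.008,0],[0,0,-0.25]],
    [[-0.032,-0.008,0],[0,0,-0.25]]
  ]
}}

```text
t: 14.28
eef_pos: [538.4, -54.8, 113.9]
tcp_rot: [-3.141, -0.003, 2.914]
ft_force: [-11.1, 1.7, 5.4]
opening: 0.004
```

Call:
{"fn": "drive_tool", "kwargs": {
  "increments": [
    [[-0.02,-0.005,0],[0,0,-0.16]]
  ]
}}

```text
t: 14.37
eef_pos: [538.4, -55.0, 113.9]
tcp_rot: [-3.141, -0.004, 2.927]
ft_force: [-12.9, 1.2, 7.1]
opening: 0.003
```

The stop was felt at about 13 N, of which about 5 N was along the sleeve. I'll back off, rise and look.

Call:
{"fn": "drive_tool", "kwargs": {
  "increments": [
    [[0.3,0,0],[0,0,0]],
    [[0.5,0,0],[0,0,0]],
    [[0,0,-0.9],[0,0,0]],
    [[0,0,-0.9],[0,0,0]],
    [[0,0,-0.9],[0,0,0]]
  ],
  "jaw": 1
}}

```text
t: 14.78
eef_pos: [516.7, -50.1, 196.2]
tcp_rot: [-3.141, 0.001, 2.925]
ft_force: [0.6, -0.2, -0.1]
opening: 0.297
```

```bash
python3 - <<'E'
from plan import *
s=np.load('s.npy')
st(); np.save('pre.npy',s)
p=shot('scene','sc2.png');p2=shot('side','sd2.png')
for c,q in (('sc',p),('sd',p2)):
    c0=proj(q,w(s,(0,-20,115)));x,y=int(c0[0]),int(c0[1])
    cv2.imwrite(f'pics/{c}2z.png',cv2.resize(q['pixels'][y-50:y+50,x-70:x+70],None,fx=4,fy=4,interpolation=cv2.INTER_CUBIC))
a=np.hstack([cv2.imread('pics/sc2z.png'),cv2.imread('pics/sd2z.png')]);cv2.imwrite('pics/both2.png',cv2.resize(a,(800,286)))
P=w(s,(0,0,0));P[2]=150
rows_to(P,s[2]+np.pi/2)
E
```

```text
14.78 [516.7 -50.1 196.2] [-3.141e+00  1.000e-03  2.925e+00] [ 0.6 -0.2 -0.1] 0.297
[[[-0.07, 0.3, 0.12], [0, 0, np.float64(0.95)]], [[-0.05, 0.3, 0.12], [0, 0, np.float64(0.96)]], [[-0.02, 0.3, 0.12], [0, 0, np.float64(0.95)]], [[0, 0.31, 0.12], [0, 0, np.float64(0.96)]], [[0.02, 0.3, 0.12], [0, 0, np.float64(0.95)]]]
[[[0.05, 0.3, 0.11], [0, 0, np.float64(0.96)]], [[0.07, 0.3, 0.12], [0, 0, np.float64(0.95)]], [[0.09, 0.29, 0.11], [0, 0, np.float64(0.96)]], [[0.12, 0.28, 0.12], [0, 0, np.float64(0.95)]], [[0.14, 0.28, 0.11], [0, 0, np.float64(0.96)]]]
[[[0.16, 0.26, 0.12], [0, 0, np.float64(0.95)]], [[0.17, 0.25, 0.11], [0, 0, np.float64(0.96)]], [[0.2, 0.24, 0.12], [0, 0, np.float64(0.95)]], [[0.21, 0.22, 0.11], [0, 0, np.float64(0.96)]]]
end [573.7  65.6 150.1] 1.855 14
```

View pics/both2.png

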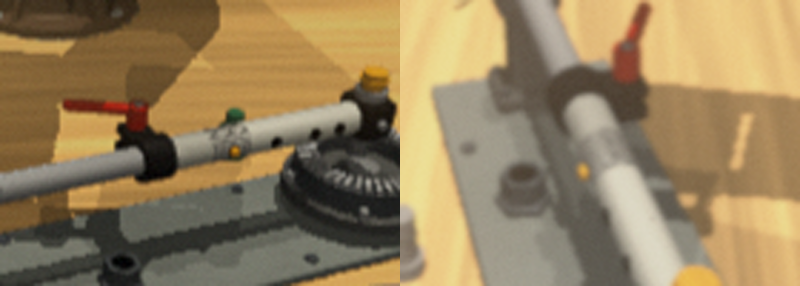

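The lever is fully open: the scene crop shows it lying along the tube at (100,105). Now I'll measure the next hole's spacing while the view is free.

```bash
python3 - <<'E'
from plan import *
s=np.load('s.npy')
p=shot('scene')
acc=p['pixels'].astype(float)
U=8
im=cv2.resize(acc.astype(np.uint8),None,fx=U,fy=U,interpolation=cv2.INTER_CUBIC)
g=cv2.cvtColor(im,cv2.COLOR_BGR2GRAY).astype(float)
# sample profile along line at sleeve +x,115 high
ys=np.arange(-15,125,0.5);prof=[]
best=None
for dz in (-2,-1,0,1,2,3):
    pr=[]
    for y in ys:
        u=(proj(p,w(s,(15,y,115+dz)))+.5)*U-.5
        pr.append(cv2.getRectSubPix(g.astype(np.float32),(3,3),tuple(float(v) for v in u)).mean())
    prof.append(pr)
prof=np.array(prof)
pr=prof.mean(0)
for lo,hi in ((30,58),(72,97),(99,120)):
    m=(ys>=lo)&(ys<=hi);base=np.percentile(pr[m],85);wt=np.clip(base-15-pr[m],0,None)
    print(lo,hi,(wt*ys[m]).sum()/wt.sum(),wt.max(), ys[m][wt>wt.max()/2][[0,-1]])
# button (yellow)
hsv=cv2.cvtColor(im,cv2.COLOR_BGR2HSV)
u0=proj(p,w(s,(20,0,115)))*U
m=(hsv[...,0]>12)&(hsv[...,0]<32)&(hsv[...,1]>140);mm=np.zeros_like(m);x,y=int(u0[0]),int(u0[1]);mm[y-40:y+40,x-40:x+40]=1;m&=mm
yy,xx=np.nonzero(m);print('button px',xx.mean()/U,yy.mean()/U,'pred',u0/U)
print('px/mm',np.linalg.norm(proj(p,w(s,(20,10,115)))-proj(p,w(s,(20,0,115))))/10)
E
```

```text
30 58 44.670747872789775 77.01725 [40.5 48.5]
72 97 85.41315233754702 75.96572 [81.5 89.5]
99 120 111.31317808591731 79.673515 [107.  115.5]
button px 385.39249021526416 199.33255870841487 pred [385.07895964 197.06548585]
px/mm 0.3560298756101078
```

Call:
{"fn": "drive_tool", "kwargs": {
  "increments": [
    [[-0.07,0.3,0.12],[0,0,0.95]],
    [[-0.05,0.3,0.12],[0,0,0.96]],
    [[-0.02,0.3,0.12],[0,0,0.95]],
    [[0,0.31,0.12],[0,0,0.96]],
    [[0.02,0.3,0.12],[0,0,0.95]]
  ]
}}

```text
t: 15.35
eef_pos: [536.4, -8.5, 175.7]
tcp_rot: [-3.141, -0.001, 2.539]
ft_force: [0.6, 0.3, 0.2]
opening: 0.773
```

Call:
{"fn": "drive_tool", "kwargs": {
  "increments": [
    [[0.05,0.3,0.11],[0,0,0.96]],
    [[0.07,0.3,0.12],[0,0,0.95]],
    [[0.09,0.29,0.11],[0,0,0.96]],
    [[0.12,0.28,0.12],[0,0,0.95]],
    [[0.14,0.28,0.11],[0,0,0.96]]
  ]
}}

```text
t: 15.77
eef_pos: [555.9, 33.2, 158.5]
tcp_rot: [-3.141, -0.001, 2.157]
ft_force: [-0.3, 0.2, 0.6]
opening: 0.997
```

Call:
{"fn": "drive_tool", "kwargs": {
  "increments": [
    [[0.16,0.26,0.12],[0,0,0.95]],
    [[0.17,0.25,0.11],[0,0,0.96]],
    [[0.2,0.24,0.12],[0,0,0.95]],
    [[0.21,0.22,0.11],[0,0,0.96]],
    [[0,0,0],[0,0,0]]
  ]
}}

```text
t: 16.18
eef_pos: [571.7, 67.0, 144.4]
tcp_rot: [-3.14, -0.001, 1.853]
ft_force: [-0.1, -0.1, -0.7]
opening: 0.999
```

The next hole is about 43.3 mm from the first (44.7 measured, less the 1.35 mm offset seen on the 84 and 110 mm holes). Now I'll check the grip alignment with the wrist camera.

```bash
python3 - <<'E'
from plan import *
s=np.load('s.npy');p=shot('wrist');im=p['pixels'].copy()
for L in ((0,0,115),(20,0,115),(15,0,115),(-15,0,115),(-15,60,115),(15,60,115),(15,100,115),(-15,100,115)):
    u=proj(p,w(s,L));cv2.circle(im,tuple(int(v) for v in u),2,(255,255,0),-1)
e=env.state()['eef_pos'];u=proj(p,e+[0,0,19]);cv2.circle(im,tuple(int(v) for v in u),3,(0,0,255),1)
cv2.imwrite('pics/w4.png',im);st()
ty=w(s,(0,0,0))[:2]-e[:2];c,d=np.cos(s[2]),np.sin(s[2]);print('need stand dx,dy',ty@[c,d],ty@[-d,c])
E
```

```text
16.23 [571.5  66.3 144.8] [-3.14  -0.     1.857] [-1.3 -0.7  0.3] 0.998
need stand dx,dy 2.038521365798828 -1.4400741213518862
```

View pics/w4.png

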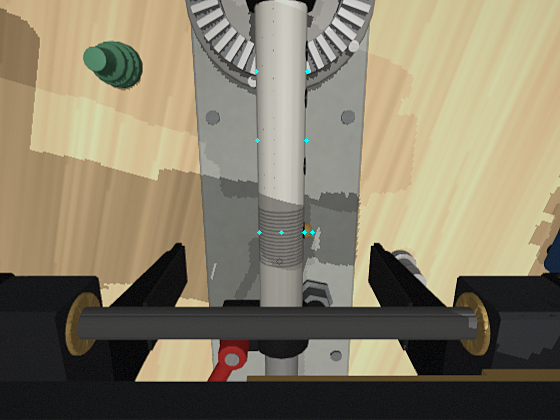

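The wrist view matches: sleeve edges at columns 259 and 304, button at (308,233). I need 2 mm more along tool y, then I'll descend until the real tips are near z 97.

Call:
{"fn": "drive_tool", "kwargs": {
  "increments": [
    [[0,0.068,0.55],[0,0,0]],
    [[0,0,0.55],[0,0,0]],
    [[0,0,0.55],[0,0,0]],
    [[0,0,0.55],[0,0,0]],
    [[0,0,0],[0,0,0]]
  ]
}}

```text
t: 16.65
eef_pos: [572.1, 65.9, 77.3]
tcp_rot: [-3.137, -0.001, 1.857]
ft_force: [-0.4, 0.9, 0.2]
opening: 0.998
```

```bash
cat >> plan.py <<'E'
def rel():
    s=np.load('s.npy');q=env.state();e=q['eef_pos']
    v=e[:2]-w(s,(0,0,0))[:2];c,d=np.cos(s[2]),np.sin(s[2]);f=q['ft_force']
    print('t',round(q['t'],2),'stand xy',round(v@[c,d],2),round(v@[-d,c],2),'z',round(e[2],1),'rot',q['tcp_rot'].round(3),'F stand',round(f[:2]@[c,d],1),round(f[:2]@[-d,c],1),round(f[2],1),'open',round(q['opening'],3))
E
python3 - <<'E'
from plan import *
rel()
p=shot('wrist','w5.png')
ims=[]
s=np.load('s.npy')
for c in('side','scene'):
    q=shot(c);c0=proj(q,w(s,(0,-0,115)));x,y=int(c0[0]),int(c0[1]);ims.append(cv2.resize(q['pixels'][y-50:y+50,x-50:x+50],(400,400),interpolation=cv2.INTER_CUBIC))
cv2.imwrite('pics/b5.png',np.hstack(ims))
E
```

```text
t 16.65 stand xy -1.57 0.87 z 77.3 rot [-3.137e+00 -1.000e-03  1.857e+00] F stand -0.1 1.0 0.2 open 0.998
```

View pics/w5.png

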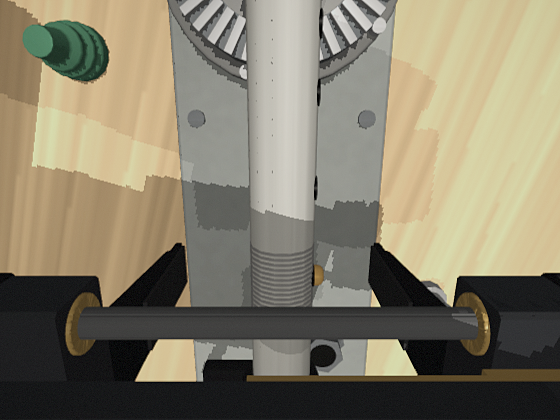

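View pics/b5.png

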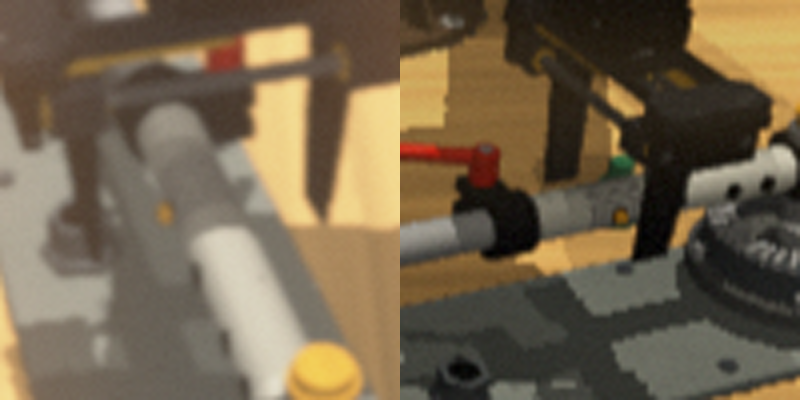

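Call:
{"fn": "drive_tool", "kwargs": {
  "increments": [
    [[0,0,0],[0,0,0]],
    [[0,0,0],[0,0,0]]
  ],
  "jaw": -0.1
}}

```text
t: 16.97
eef_pos: [574.3, 66.4, 81.2]
tcp_rot: [3.14, 0.001, 1.855]
ft_force: [-0.4, -0.7, -0.0]
opening: 0.911
```

```bash
python3 - <<'E'
from plan import *
rel()
E
```

```text
t 16.97 stand xy 0.66 0.73 z 81.2 rot [3.140e+00 1.000e-03 1.855e+00] F stand -0.6 -0.6 -0.0 open 0.911
```

Call:
{"fn": "drive_tool", "kwargs": {
  "increments": [
    [[0,0,0],[0,0,0]],
    [[0,0,0],[0,0,0]],
    [[0,0,0],[0,0,0]],
    [[0,0,0],[0,0,0]]
  ],
  "jaw": -0.1
}}

```text
t: 17.3
eef_pos: [573.9, 66.6, 80.4]
tcp_rot: [3.141, 0.0, 1.855]
ft_force: [-0.1, 0.5, 0.7]
opening: 0.637
```

```bash
python3 - <<'E'
from plan import *
rel()
E
```

```text
t 17.3 stand xy 0.33 0.99 z 80.4 rot [3.141 0.    1.855] F stand 0.0 0.5 0.7 open 0.637
```

Call:
{"fn": "drive_tool", "kwargs": {
  "increments": [
    [[0,0,0],[0,0,0]],
    [[0,0,0],[0,0,0]],
    [[0,0,0],[0,0,0]],
    [[0,0,0],[0,0,0]]
  ],
  "jaw": -1
}}

```text
t: 17.63
eef_pos: [574.3, 66.6, 80.3]
tcp_rot: [3.141, 0.0, 1.855]
ft_force: [2.9, 2.2, -1.0]
opening: 0.352
```

```bash
python3 - <<'E'
from plan import *
rel()
E
```

```text
t 17.63 stand xy 0.73 0.94 z 80.3 rot [3.141 0.    1.855] F stand 3.4 1.3 -1.0 open 0.352
```

Call:
{"fn": "drive_tool", "kwargs": {
  "increments": [
    [[0,0,0],[0,0,0]],
    [[0,0,0],[0,0,0]],
    [[0,0,0],[0,0,0]]
  ]
}}

```text
t: 17.88
eef_pos: [574.2, 66.6, 80.3]
tcp_rot: [3.141, 0.0, 1.855]
ft_force: [4.4, 1.8, -1.0]
opening: 0.313
```

```bash
python3 - <<'E'
from plan import *
rel()
E
```

```text
t 17.88 stand xy 0.68 0.92 z 80.3 rot [3.141 0.    1.855] F stand 4.7 0.5 -1.0 open 0.313
```

The jaw has stopped at 29.7 mm, the sleeve's diameter, so the button is flush. Now I'll push gently towards the post.

Call:
{"fn": "drive_tool", "kwargs": {
  "increments": [
    [[-0.02,0,0],[0,0,0]],
    [[-0.02,0,0],[0,0,0]]
  ]
}}

```text
t: 18.05
eef_pos: [574.3, 66.2, 80.3]
tcp_rot: [3.141, -0.001, 1.855]
ft_force: [2.5, 8.0, -0.4]
opening: 0.308
```

Call:
{"fn": "drive_tool", "kwargs": {
  "increments": [
    [[-0.02,0,0],[0,0,0]]
  ]
}}

```text
t: 18.13
eef_pos: [574.5, 65.7, 80.3]
tcp_rot: [3.141, -0.001, 1.855]
ft_force: [1.4, 8.6, -0.2]
opening: 0.314
```

```bash
python3 - <<'E'
from plan import *
rel()
E
```

```text
t 18.13 stand xy 0.66 -0.01 z 80.3 rot [ 3.141e+00 -1.000e-03  1.855e+00] F stand 3.8 7.9 -0.2 open 0.314
```

Call:
{"fn": "drive_tool", "kwargs": {
  "increments": [
    [[-0.02,0,0],[0,0,0]]
  ]
}}

```text
t: 18.22
eef_pos: [574.7, 65.1, 80.2]
tcp_rot: [3.141, -0.001, 1.855]
ft_force: [2.4, 9.1, -0.4]
opening: 0.309
```

Call:
{"fn": "drive_tool", "kwargs": {
  "increments": [
    [[-0.02,0,0],[0,0,0]]
  ]
}}

```text
t: 18.3
eef_pos: [574.8, 64.6, 80.3]
tcp_rot: [3.141, -0.001, 1.855]
ft_force: [2.9, 9.4, -0.1]
opening: 0.314
```

Call:
{"fn": "drive_tool", "kwargs": {
  "increments": [
    [[-0.02,0,0],[0,0,0]]
  ]
}}

```text
t: 18.38
eef_pos: [575.0, 64.1, 80.3]
tcp_rot: [3.141, -0.001, 1.855]
ft_force: [2.5, 8.7, -0.3]
opening: 0.311
```

Call:
{"fn": "drive_tool", "kwargs": {
  "increments": [
    [[-0.02,0,0],[0,0,0]]
  ]
}}

```text
t: 18.47
eef_pos: [575.1, 63.6, 80.3]
tcp_rot: [3.141, -0.001, 1.855]
ft_force: [2.3, 10.7, -0.7]
opening: 0.31
```

Call:
{"fn": "drive_tool", "kwargs": {
  "increments": [
    [[-0.02,0,0],[0,0,0]]
  ]
}}

```text
t: 18.55
eef_pos: [575.2, 63.2, 80.3]
tcp_rot: [3.141, -0.002, 1.855]
ft_force: [2.3, 12.8, -0.7]
opening: 0.311
```

```bash
python3 - <<'E'
from plan import *
rel()
E
```

```text
t 18.55 stand xy 0.66 -2.6 z 80.3 rot [ 3.141e+00 -2.000e-03  1.855e+00] F stand 5.8 11.6 -0.7 open 0.311
```

Call:
{"fn": "drive_tool", "kwargs": {
  "increments": [
    [[-0.02,0,0],[0,0,0]]
  ]
}}

```text
t: 18.63
eef_pos: [575.3, 62.9, 80.3]
tcp_rot: [3.141, -0.002, 1.855]
ft_force: [1.6, 14.1, 0.6]
opening: 0.311
```

Call:
{"fn": "drive_tool", "kwargs": {
  "increments": [
    [[-0.015,0,0],[0,0,0]]
  ]
}}

```text
t: 18.72
eef_pos: [575.4, 62.6, 80.3]
tcp_rot: [3.141, -0.002, 1.855]
ft_force: [2.0, 13.6, 0.2]
opening: 0.307
```

```bash
python3 - <<'E'
from plan import *
rel()
E
```

```text
t 18.72 stand xy 0.64 -3.26 z 80.3 rot [ 3.141e+00 -2.000e-03  1.855e+00] F stand 5.8 12.4 0.2 open 0.307
```

Call:
{"fn": "drive_tool", "kwargs": {
  "increments": [
    [[-0.015,0,0],[0,0,0]]
  ]
}}

```text
t: 18.8
eef_pos: [575.6, 61.9, 80.3]
tcp_rot: [3.141, -0.001, 1.855]
ft_force: [3.6, 7.4, -1.1]
opening: 0.311
```

Call:
{"fn": "drive_tool", "kwargs": {
  "increments": [
    [[-0.015,0,0],[0,0,0]]
  ]
}}

```text
t: 18.88
eef_pos: [575.8, 61.0, 80.3]
tcp_rot: [3.141, -0.001, 1.855]
ft_force: [1.9, 6.7, -0.6]
opening: 0.309
```

```bash
python3 - <<'E'
from plan import *
rel()
E
```

```text
t 18.88 stand xy 0.65 -4.88 z 80.3 rot [ 3.141e+00 -1.000e-03  1.855e+00] F stand 3.7 5.9 -0.6 open 0.309
```

The force rose to 12.4 N and then fell to 6 N, so the button has tucked under the wall. I'll slide at moderate speed to well short of the expected hole.

Call:
{"fn": "drive_tool", "kwargs": {
  "increments": [
    [[-0.05,0,0],[0,0,0]],
    [[-0.05,0,0],[0,0,0]],
    [[-0.05,0,0],[0,0,0]],
    [[-0.05,0,0],[0,0,0]],
    [[-0.05,0,0],[0,0,0]]
  ]
}}

```text
t: 19.3
eef_pos: [578.0, 53.8, 80.3]
tcp_rot: [3.141, -0.001, 1.855]
ft_force: [2.3, 7.7, 0.2]
opening: 0.311
```

Call:
{"fn": "drive_tool", "kwargs": {
  "increments": [
    [[-0.05,0,0],[0,0,0]],
    [[-0.05,0,0],[0,0,0]],
    [[-0.05,0,0],[0,0,0]],
    [[-0.05,0,0],[0,0,0]],
    [[-0.05,0,0],[0,0,0]]
  ]
}}

```text
t: 19.72
eef_pos: [580.1, 46.4, 80.2]
tcp_rot: [3.141, -0.001, 1.855]
ft_force: [2.1, 7.0, -0.3]
opening: 0.312
```

Call:
{"fn": "drive_tool", "kwargs": {
  "increments": [
    [[-0.05,0,0],[0,0,0]],
    [[-0.05,0,0],[0,0,0]],
    [[-0.05,0,0],[0,0,0]],
    [[-0.04,0,0],[0,0,0]],
    [[-0.03,0,0],[0,0,0]]
  ]
}}

```text
t: 20.13
eef_pos: [582.0, 40.0, 80.3]
tcp_rot: [3.141, -0.001, 1.855]
ft_force: [3.3, 5.9, -1.5]
opening: 0.314
```

```bash
python3 - <<'E'
from plan import *
rel()
p=shot('wrist','w6.png')
s=np.load('s.npy')
q=shot('scene');c0=proj(q,w(s,(0,0,115)));x,y=int(c0[0]),int(c0[1])
cv2.imwrite('pics/sc6.png',cv2.resize(q['pixels'][y-50:y+50,x-65:x+65],(780,600),interpolation=cv2.INTER_CUBIC))
E
```

```text
t 20.13 stand xy 0.68 -26.83 z 80.3 rot [ 3.141e+00 -1.000e-03  1.855e+00] F stand 4.8 4.8 -1.5 open 0.314
```

View pics/w6.png

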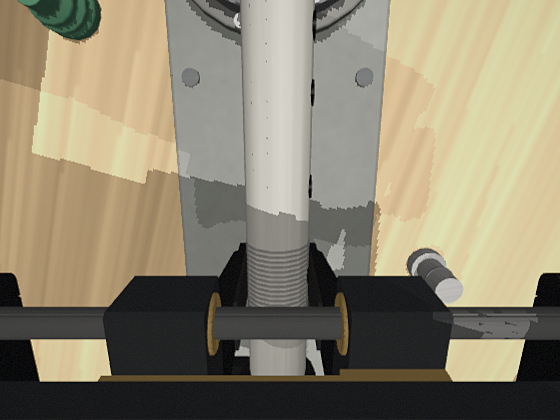

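View pics/sc6.png

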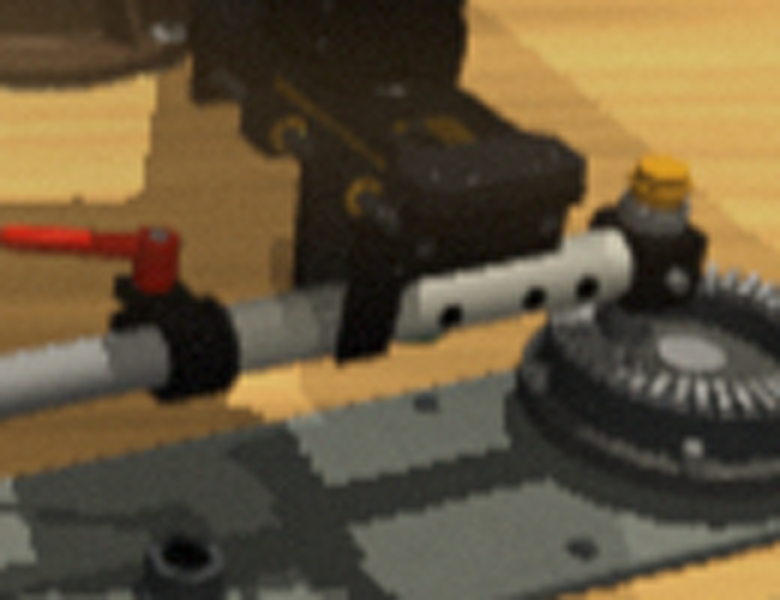

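```bash
cat >> plan.py <<'E'
def holes(p,s,shift):
    U=8
    im=cv2.resize(p['pixels'],None,fx=U,fy=U,interpolation=cv2.INTER_CUBIC)
    g=cv2.cvtColor(im,cv2.COLOR_BGR2GRAY).astype(np.float32)
    ys=np.arange(-60,130,0.5)
    pr=np.array([np.mean([cv2.getRectSubPix(g,(3,3),tuple(float(v) for v in (proj(p,w(s,(15,y,115+dz)))+.5)*U-.5)).mean() for dz in (-2,-1,0,1,2,3)]) for y in ys])
    for c in (44.7,85.4,111.3):
        m=abs(ys-(c-shift))<10;base=np.percentile(pr[m],85);wt=np.clip(base-15-pr[m],0,None)
        y0=(wt*ys[m]).sum()/wt.sum();print('hole',c,'now',round(y0,2),'moved',round(c-y0,2),wt.max().round())
E
python3 - <<'E'
from plan import *
s=np.load('s.npy');holes(shot('scene'),s,27.5);rel()
E
```

```text
hole 44.7 now 16.54 moved 28.16 84.0
hole 85.4 now 57.53 moved 27.87 84.0
hole 111.3 now 83.59 moved 27.71 85.0
t 20.28 stand xy 0.66 -26.98 z 80.3 rot [ 3.141 -0.     1.855] F stand 3.7 3.4 -0.7 open 0.31
```

The sleeve has moved 27.9 mm, the same as the gripper, so there is no slip. I'll slow down as the hole nears.

Call:
{"fn": "drive_tool", "kwargs": {
  "increments": [
    [[-0.05,0,0],[0,0,0]],
    [[-0.05,0,0],[0,0,0]],
    [[-0.05,0,0],[0,0,0]],
    [[-0.04,0,0],[0,0,0]],
    [[-0.03,0,0],[0,0,0]]
  ]
}}

```text
t: 20.7
eef_pos: [583.9, 33.6, 80.3]
tcp_rot: [3.141, -0.001, 1.855]
ft_force: [3.5, 6.5, -1.1]
opening: 0.311
```

Call:
{"fn": "drive_tool", "kwargs": {
  "increments": [
    [[-0.025,0,0],[0,0,0]],
    [[-0.025,0,0],[0,0,0]],
    [[-0.025,0,0],[0,0,0]]
  ]
}}

```text
t: 20.95
eef_pos: [584.5, 31.5, 80.2]
tcp_rot: [3.141, -0.001, 1.855]
ft_force: [3.4, 6.6, -0.8]
opening: 0.312
```

```bash
python3 - <<'E'
from plan import *
rel()
E
```

```text
t 20.95 stand xy 0.67 -35.62 z 80.2 rot [ 3.141e+00 -1.000e-03  1.855e+00] F stand 5.1 5.4 -0.8 open 0.312
```

Call:
{"fn": "drive_tool", "kwargs": {
  "increments": [
    [[-0.02,0,0],[0,0,0]],
    [[-0.02,0,0],[0,0,0]],
    [[-0.02,0,0],[0,0,0]]
  ]
}}

```text
t: 21.2
eef_pos: [585.0, 29.8, 80.3]
tcp_rot: [3.141, -0.001, 1.855]
ft_force: [3.6, 7.0, 0.1]
opening: 0.312
```

Call:
{"fn": "drive_tool", "kwargs": {
  "increments": [
    [[-0.017,0,0],[0,0,0]],
    [[-0.017,0,0],[0,0,0]]
  ]
}}

```text
t: 21.37
eef_pos: [585.3, 28.7, 80.3]
tcp_rot: [3.141, -0.0, 1.855]
ft_force: [3.3, 1.1, -2.0]
opening: 0.31
```

Call:
{"fn": "drive_tool", "kwargs": {
  "increments": [
    [[-0.017,0,0],[0,0,0]],
    [[-0.017,0,0],[0,0,0]]
  ]
}}

```text
t: 21.53
eef_pos: [585.8, 27.2, 80.3]
tcp_rot: [3.141, 0.0, 1.855]
ft_force: [5.0, 2.3, -1.2]
opening: 0.31
```

Call:
{"fn": "drive_tool", "kwargs": {
  "increments": [
    [[-0.015,0,0],[0,0,0]],
    [[-0.015,0,0],[0,0,0]]
  ]
}}

```text
t: 21.7
eef_pos: [586.0, 26.4, 80.3]
tcp_rot: [3.141, 0.0, 1.855]
ft_force: [3.6, 3.9, -1.9]
opening: 0.313
```

```bash
python3 - <<'E'
from plan import *
rel()
s=np.load('s.npy');q=shot('scene');holes(q,s,42)
c0=proj(q,w(s,(0,0,115)));x,y=int(c0[0]),int(c0[1])
cv2.imwrite('pics/sc7.png',cv2.resize(q['pixels'][y-25:y+25,x-32:x+33],(780,600),interpolation=cv2.INTER_CUBIC))
E
```

```text
t 21.7 stand xy 0.64 -40.97 z 80.3 rot [3.141 0.    1.855] F stand 4.5 2.7 -1.9 open 0.313
hole 44.7 now 7.16 moved 37.54 12.0
hole 85.4 now 43.31 moved 42.09 84.0
hole 111.3 now 69.01 moved 42.29 85.0
```

View pics/sc7.png

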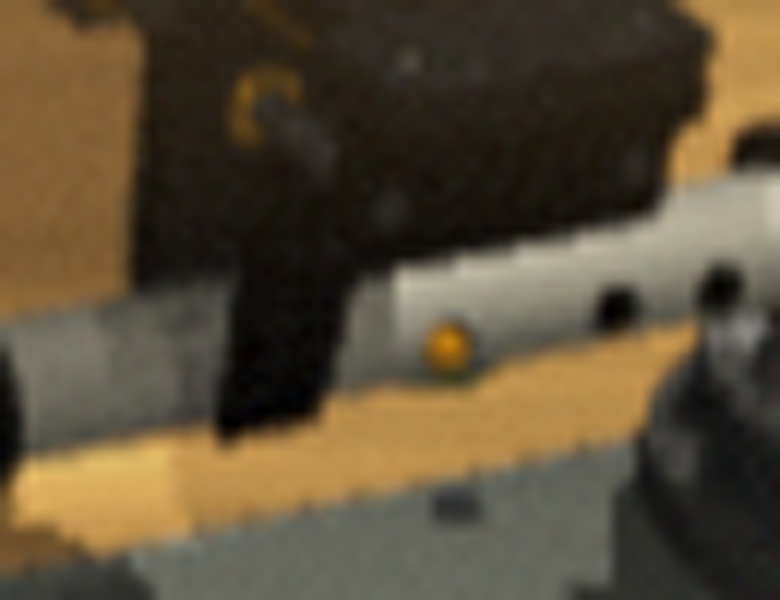

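The scene crop shows the brass button out through the hole at (447,347), with the two later holes to its right. I'll feel gently for the lock.

Call:
{"fn": "drive_tool", "kwargs": {
  "increments": [
    [[-0.01,0,0],[0,0,0]]
  ]
}}

```text
t: 21.83
eef_pos: [586.0, 26.2, 80.3]
tcp_rot: [3.141, -0.0, 1.855]
ft_force: [3.9, 5.3, -1.9]
opening: 0.311
```

Call:
{"fn": "drive_tool", "kwargs": {
  "increments": [
    [[-0.01,0,0],[0,0,0]]
  ]
}}

```text
t: 21.92
eef_pos: [586.1, 26.1, 80.3]
tcp_rot: [3.141, -0.0, 1.855]
ft_force: [4.7, 5.7, -0.7]
opening: 0.31
```

Call:
{"fn": "drive_tool", "kwargs": {
  "increments": [
    [[-0.01,0,0],[0,0,0]]
  ]
}}

```text
t: 22.0
eef_pos: [586.1, 25.8, 80.3]
tcp_rot: [3.141, -0.0, 1.855]
ft_force: [4.4, 5.6, -1.3]
opening: 0.311
```

```bash
python3 - <<'E'
from plan import *
rel()
E
```

```text
t 22.0 stand xy 0.67 -41.55 z 80.3 rot [ 3.141 -0.     1.855] F stand 5.8 4.2 -1.3 open 0.311
```

Call:
{"fn": "drive_tool", "kwargs": {
  "increments": [
    [[-0.01,0,0],[0,0,0]]
  ]
}}

```text
t: 22.08
eef_pos: [586.2, 25.6, 80.3]
tcp_rot: [3.141, -0.0, 1.855]
ft_force: [4.4, 6.2, 0.1]
opening: 0.308
```

Call:
{"fn": "drive_tool", "kwargs": {
  "increments": [
    [[-0.01,0,0],[0,0,0]]
  ]
}}

```text
t: 22.17
eef_pos: [586.3, 25.3, 80.3]
tcp_rot: [3.141, -0.0, 1.855]
ft_force: [5.2, 6.1, -0.9]
opening: 0.307
```

Call:
{"fn": "drive_tool", "kwargs": {
  "increments": [
    [[-0.01,0,0],[0,0,0]]
  ]
}}

```text
t: 22.25
eef_pos: [586.4, 25.1, 80.3]
tcp_rot: [3.141, -0.0, 1.855]
ft_force: [3.5, 6.0, -1.1]
opening: 0.311
```

```bash
python3 - <<'E'
from plan import *
rel()
E
```

```text
t 22.25 stand xy 0.66 -42.37 z 80.3 rot [ 3.141 -0.     1.855] F stand 5.0 4.8 -1.1 open 0.311
```

Call:
{"fn": "drive_tool", "kwargs": {
  "increments": [
    [[-0.01,0,0],[0,0,0]]
  ]
}}

```text
t: 22.33
eef_pos: [586.5, 24.8, 80.3]
tcp_rot: [3.141, -0.0, 1.855]
ft_force: [4.1, 6.4, -1.2]
opening: 0.309
```

Call:
{"fn": "drive_tool", "kwargs": {
  "increments": [
    [[-0.01,0,0],[0,0,0]]
  ]
}}

```text
t: 22.42
eef_pos: [586.5, 24.5, 80.3]
tcp_rot: [3.141, -0.0, 1.855]
ft_force: [4.7, 4.6, -2.1]
opening: 0.31
```

```bash
python3 - <<'E'
from plan import *
rel()
s=np.load('s.npy');q=shot('scene');holes(q,s,43)
c0=proj(q,w(s,(0,0,115)));x,y=int(c0[0]),int(c0[1])
a=cv2.resize(q['pixels'][y-20:y+20,x-20:x+20],(400,400),interpolation=cv2.INTER_CUBIC)
q=shot('side');c0=proj(q,w(s,(0,0,115)));x,y=int(c0[0]),int(c0[1])
b=cv2.resize(q['pixels'][y-20:y+20,x-20:x+20],(400,400),interpolation=cv2.INTER_CUBIC)
cv2.imwrite('pics/b8.png',np.hstack([a,b]))
cv2.imwrite('pics/w8.png',shot('wrist')['pixels'])
E
```

```text
t 22.42 stand xy 0.66 -42.97 z 80.3 rot [ 3.141 -0.     1.855] F stand 5.8 3.1 -2.1 open 0.31
hole 44.7 now -3.6 moved 48.3 33.0
hole 85.4 now 41.57 moved 43.83 86.0
hole 111.3 now 67.54 moved 43.76 78.0
```

View pics/b8.png

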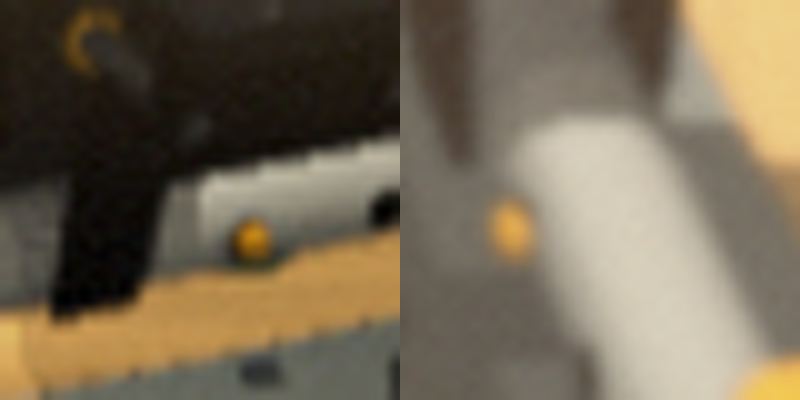

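View pics/w8.png

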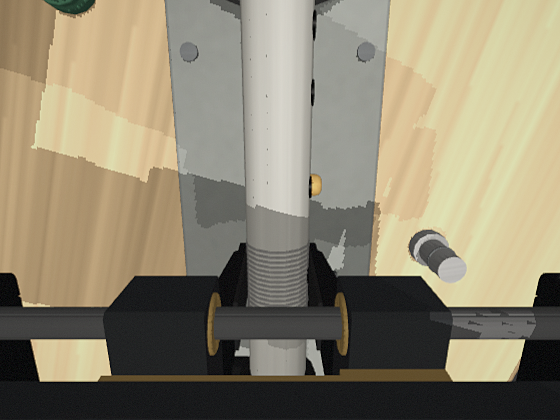

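Call:
{"fn": "drive_tool", "kwargs": {
  "increments": [
    [[-0.01,0,0],[0,0,0]]
  ]
}}

```text
t: 22.65
eef_pos: [586.6, 24.2, 80.3]
tcp_rot: [3.141, -0.0, 1.855]
ft_force: [3.6, 6.3, -0.8]
opening: 0.311
```

Call:
{"fn": "drive_tool", "kwargs": {
  "increments": [
    [[-0.01,0,0],[0,0,0]]
  ]
}}

```text
t: 22.73
eef_pos: [586.7, 23.9, 80.3]
tcp_rot: [3.141, -0.001, 1.855]
ft_force: [5.1, 6.9, -0.8]
opening: 0.311
```

```bash
python3 - <<'E'
from plan import *
rel()
E
```

```text
t 22.73 stand xy 0.64 -43.53 z 80.3 rot [ 3.141e+00 -1.000e-03  1.855e+00] F stand 6.8 5.2 -0.8 open 0.311
```

Call:
{"fn": "drive_tool", "kwargs": {
  "increments": [
    [[-0.01,0,0],[0,0,0]]
  ]
}}

```text
t: 22.82
eef_pos: [586.7, 23.8, 80.3]
tcp_rot: [3.141, -0.001, 1.855]
ft_force: [4.2, 7.9, -1.4]
opening: 0.309
```

Call:
{"fn": "drive_tool", "kwargs": {
  "increments": [
    [[-0.01,0,0],[0,0,0]]
  ]
}}

```text
t: 22.9
eef_pos: [586.8, 23.7, 80.3]
tcp_rot: [3.141, -0.001, 1.855]
ft_force: [3.9, 9.5, -1.4]
opening: 0.309
```

```bash
python3 - <<'E'
from plan import *
rel()
E
```

```text
t 22.9 stand xy 0.66 -43.82 z 80.3 rot [ 3.141e+00 -1.000e-03  1.855e+00] F stand 6.4 8.0 -1.4 open 0.309
```

The lock is felt: the force rises while the sleeve stays put, and the bearing on the button is about 3 N. I'll relax, open and rise.

Call:
{"fn": "drive_tool", "kwargs": {
  "increments": [
    [[0.02,0,0],[0,0,0]],
    [[0.015,0,0],[0,0,0]],
    [[0,0,0],[0,0,0]]
  ]
}}

```text
t: 23.15
eef_pos: [586.8, 23.8, 80.3]
tcp_rot: [3.141, 0.001, 1.855]
ft_force: [5.6, 1.8, -1.7]
opening: 0.309
```

Call:
{"fn": "drive_tool", "kwargs": {
  "increments": [
    [[0,0,0],[0,0,0]],
    [[0,0,0],[0,0,0]],
    [[0,0,0],[0,0,0]],
    [[0,0,0],[0,0,0]],
    [[0,0,0],[0,0,0]]
  ],
  "jaw": 1
}}

```text
t: 23.57
eef_pos: [586.1, 23.8, 80.2]
tcp_rot: [-3.141, -0.0, 1.855]
ft_force: [-0.2, -0.5, -0.1]
opening: 0.605
```

Call:
{"fn": "drive_tool", "kwargs": {
  "increments": [
    [[0,0,0],[0,0,0]],
    [[0,0,0],[0,0,0]],
    [[0,0,0],[0,0,0]],
    [[0,0,0],[0,0,0]]
  ]
}}

```text
t: 23.9
eef_pos: [586.3, 23.8, 80.2]
tcp_rot: [-3.141, 0.0, 1.855]
ft_force: [0.5, 0.6, 0.5]
opening: 0.885
```

Call:
{"fn": "drive_tool", "kwargs": {
  "increments": [
    [[0,0,-0.8],[0,0,0]],
    [[0,0,-0.8],[0,0,0]],
    [[0,0,-0.8],[0,0,0]],
    [[0,0,-0.8],[0,0,0]],
    [[0,0,-0.6],[0,0,0]]
  ]
}}

```text
t: 24.32
eef_pos: [586.6, 23.9, 196.3]
tcp_rot: [3.14, 0.001, 1.855]
ft_force: [-0.2, 0.8, 0.3]
opening: 1.0
```

```bash
python3 - <<'E'
from plan import *
s=np.load('s.npy')
LOC['lever_axis']=(-31,-72-44.3,145.5)
st()
q=shot('scene');holes(q,s,44)
c0=proj(q,w(s,(0,-40,115)));x,y=int(c0[0]),int(c0[1])
stud=w(s,LOC['lever_axis'])
im=cv2.resize(q['pixels'][y-50:y+50,x-50:x+80],None,fx=5,fy=5,interpolation=cv2.INTER_CUBIC)
d=s[2]+np.radians(170)+1.25
for P in (stud,stud+62*np.array([np.cos(d),np.sin(d),0])):
    u=(proj(q,P)-[x-50,y-50])*5+2;cv2.circle(im,tuple(int(v) for v in u),5,(255,255,0),1)
cv2.imwrite('pics/sc9.png',im)
p=shot('wrist');im=p['pixels'].copy()
for P in (stud,stud+62*np.array([np.cos(d),np.sin(d),0])):
    u=proj(p,P);cv2.circle(im,tuple(int(v) for v in u),4,(255,255,0),1)
cv2.imwrite('pics/w9.png',im)
u=np.array([np.cos(d),np.sin(d),0]);n=np.array([np.cos(d-np.pi/2),np.sin(d-np.pi/2),0])
P=stud+48*u-28*n;P[2]=180
rows_to(P,s[2]+np.pi/2-.1745+1.25)
E
```

```text
24.32 [586.6  23.9 196.3] [3.140e+00 1.000e-03 1.855e+00] [-0.2  0.8  0.3] 1.0
hole 44.7 now -4.09 moved 48.79 56.0
hole 85.4 now 40.85 moved 44.55 73.0
hole 111.3 now 66.87 moved 44.43 79.0
[[[-0.3, -0.07, 0.04], [0, 0, np.float64(-0.96)]], [[-0.3, -0.1, 0.04], [0, 0, np.float64(-0.96)]], [[-0.29, -0.12, 0.04], [0, 0, np.float64(-0.96)]], [[-0.28, -0.14, 0.04], [0, 0, np.float64(-0.96)]], [[-0.27, -0.16, 0.04], [0, 0, np.float64(-0.96)]]]
[[[-0.26, -0.18, 0.04], [0, 0, np.float64(-0.96)]], [[-0.24, -0.2, 0.04], [0, 0, np.float64(-0.96)]], [[-0.22, -0.22, 0.04], [0, 0, np.float64(-0.96)]], [[-0.21, -0.24, 0.04], [0, 0, np.float64(-0.96)]], [[-0.19, -0.25, 0.04], [0, 0, np.float64(-0.96)]]]
[[[-0.17, -0.26, 0.04], [0, 0, np.float64(-0.96)]], [[-0.15, -0.28, 0.04], [0, 0, np.float64(-0.96)]], [[-0.12, -0.28, 0.05], [0, 0, np.float64(-0.96)]], [[-0.11, -0.3, 0.04], [0, 0, np.float64(-0.97)]]]
end [ 594.2 -107.7  180.1] 2.931 14
```

View pics/sc9.png

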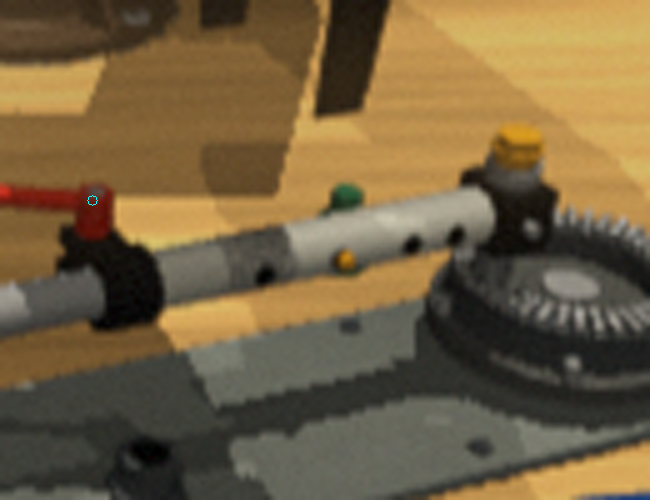

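View pics/w9.png

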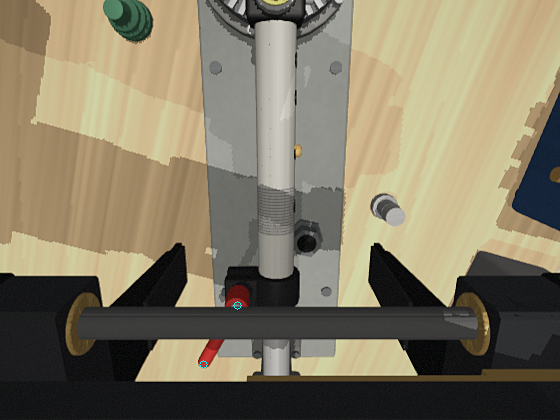

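The button is out through the second hole: scene crop (346,260), with the emptied first hole at (265,275). The predicted stud and lever tip land on the lever. Now I'll go round to the lever's far side with the fingers shut.

Call:
{"fn": "drive_tool", "kwargs": {
  "increments": [
    [[-0.3,-0.07,0.04],[0,0,-0.96]],
    [[-0.3,-0.1,0.04],[0,0,-0.96]],
    [[-0.29,-0.12,0.04],[0,0,-0.96]],
    [[-0.28,-0.14,0.04],[0,0,-0.96]],
    [[-0.27,-0.16,0.04],[0,0,-0.96]]
  ],
  "jaw": -1
}}

```text
t: 24.83
eef_pos: [588.2, -23.4, 187.0]
tcp_rot: [-3.14, -0.001, 2.243]
ft_force: [-0.5, 0.4, -0.1]
opening: 0.706
```

Call:
{"fn": "drive_tool", "kwargs": {
  "increments": [
    [[-0.26,-0.18,0.04],[0,0,-0.96]],
    [[-0.24,-0.2,0.04],[0,0,-0.96]],
    [[-0.22,-0.22,0.04],[0,0,-0.96]],
    [[-0.21,-0.24,0.04],[0,0,-0.96]],
    [[-0.19,-0.25,0.04],[0,0,-0.96]]
  ]
}}

```text
t: 25.25
eef_pos: [590.6, -70.6, 180.9]
tcp_rot: [-3.141, -0.001, 2.627]
ft_force: [0.2, -0.2, -0.6]
opening: 0.357
```

Call:
{"fn": "drive_tool", "kwargs": {
  "increments": [
    [[-0.17,-0.26,0.04],[0,0,-0.96]],
    [[-0.15,-0.28,0.04],[0,0,-0.96]],
    [[-0.12,-0.28,0.05],[0,0,-0.96]],
    [[-0.11,-0.3,0.04],[0,0,-0.97]],
    [[0,0,0],[0,0,0]]
  ]
}}

```text
t: 25.67
eef_pos: [592.6, -108.9, 175.7]
tcp_rot: [-3.141, -0.002, 2.933]
ft_force: [-0.6, 0.7, -0.5]
opening: 0.023
```

```bash
sed -i "s/'lever_axis':(-31,-72,145.5)/'lever_axis':(-31,-116.3,145.5)/" fit.py; python3 - <<'E'
from plan import *
lev();st()
E
```

```text
theta_tool 1.2523497982387868 radial 49.62306373271816 off -26.698887467677505 ft tool 0.7360170054187508 0.5219521290467143
25.67 [ 592.6 -108.9  175.7] [-3.141e+00 -2.000e-03  2.933e+00] [-0.6  0.7 -0.5] 0.023
```

Call:
{"fn": "drive_tool", "kwargs": {
  "increments": [
    [[0,0,0.7],[0,0,0]],
    [[0,0,0.7],[0,0,0]],
    [[0,0,0.65],[0,0,0]],
    [[0,0,0],[0,0,0]],
    [[0,0,0],[0,0,0]]
  ]
}}

```text
t: 26.08
eef_pos: [592.5, -107.2, 114.8]
tcp_rot: [3.141, -0.002, 2.929]
ft_force: [0.1, 0.1, 0.3]
opening: 0.008
```

```bash
python3 - <<'E'
from plan import *
lev();st()
E
```

```text
theta_tool 1.2483778566096126 radial 47.90429906039055 off -26.462037401217273 ft tool -0.04251167239746673 0.13510015362298217
26.08 [ 592.5 -107.2  114.8] [ 3.141e+00 -2.000e-03  2.929e+00] [0.1 0.1 0.3] 0.008
```

Call:
{"fn": "drive_tool", "kwargs": {
  "increments": [
    [[0.1,0,0],[0,0,0]],
    [[0.1,0,0],[0,0,0]],
    [[0.1,0,0],[0,0,0]],
    [[0.07,0,0],[0,0,0]]
  ]
}}

```text
t: 26.42
eef_pos: [582.4, -105.4, 116.6]
tcp_rot: [-3.141, 0.002, 2.931]
ft_force: [2.4, -1.3, 0.4]
opening: 0.001
```

Call:
{"fn": "drive_tool", "kwargs": {
  "increments": [
    [[0.096,-0.028,0],[0,0,0.75]],
    [[0.096,-0.028,0],[0,0,0.75]],
    [[0.096,-0.028,0],[0,0,0.75]]
  ]
}}

```text
t: 26.67
eef_pos: [573.8, -105.8, 116.5]
tcp_rot: [3.141, 0.003, 2.748]
ft_force: [3.2, -1.2, 0.3]
opening: 0.005
```

```bash
python3 - <<'E'
from plan import *
lev();st()
E
```

```text
theta_tool 1.0667628561185736 radial 48.23095609290702 off -16.80716474529206 ft tool -3.424134572882236 0.14863528921584915
26.67 [ 573.8 -105.8  116.5] [3.141e+00 3.000e-03 2.748e+00] [ 3.2 -1.2  0.3] 0.005
```

Call:
{"fn": "drive_tool", "kwargs": {
  "increments": [
    [[0.096,-0.028,0],[0,0,0.75]],
    [[0.096,-0.028,0],[0,0,0.75]],
    [[0.096,-0.028,0],[0,0,0.75]],
    [[0.096,-0.028,0],[0,0,0.75]],
    [[0.096,-0.028,0],[0,0,0.75]]
  ]
}}

```text
t: 27.08
eef_pos: [559.1, -102.6, 116.5]
tcp_rot: [3.141, 0.003, 2.448]
ft_force: [1.9, -3.0, 1.5]
opening: 0.003
```

Call:
{"fn": "drive_tool", "kwargs": {
  "increments": [
    [[0.096,-0.028,0],[0,0,0.75]],
    [[0.096,-0.028,0],[0,0,0.75]],
    [[0.096,-0.028,0],[0,0,0.75]],
    [[0.096,-0.028,0],[0,0,0.75]],
    [[0.096,-0.028,0],[0,0,0.75]]
  ]
}}

```text
t: 27.5
eef_pos: [545.8, -95.1, 116.4]
tcp_rot: [3.141, 0.002, 2.148]
ft_force: [-0.7, -3.6, 1.1]
opening: 0.005
```

```bash
python3 - <<'E'
from plan import *
lev();st()
E
```

```text
theta_tool 0.4668487279832836 radial 47.91479904873648 off -16.92939866158085 ft tool -2.6263705186877986 -2.4935087143783727
27.5 [545.8 -95.1 116.4] [3.141e+00 2.000e-03 2.148e+00] [-0.7 -3.6  1.1] 0.005
```

Call:
{"fn": "drive_tool", "kwargs": {
  "increments": [
    [[0.096,-0.028,0],[0,0,0.75]],
    [[0.096,-0.028,0],[0,0,0.75]],
    [[0.096,-0.028,0],[0,0,0.75]],
    [[0.096,-0.028,0],[0,0,0.75]],
    [[0.096,-0.028,0],[0,0,0.75]]
  ]
}}

```text
t: 27.92
eef_pos: [535.4, -84.0, 116.3]
tcp_rot: [3.141, 0.001, 1.848]
ft_force: [-1.6, -3.0, 0.1]
opening: 0.008
```

Call:
{"fn": "drive_tool", "kwargs": {
  "increments": [
    [[0.048,-0.014,0],[0,0,0.375]],
    [[0.048,-0.014,0],[0,0,0.375]],
    [[0.048,-0.014,0],[0,0,0.375]]
  ]
}}

```text
t: 28.17
eef_pos: [533.0, -80.1, 116.2]
tcp_rot: [3.141, 0.001, 1.759]
ft_force: [-1.5, -3.2, 1.5]
opening: 0.004
```

```bash
python3 - <<'E'
from plan import *
lev();rel()
E
```

```text
theta_tool 0.07843395516577956 radial 47.723998858647825 off -16.66328792952989 ft tool -2.8811673391347146 -2.0715935859593184
t 28.17 stand xy -80.1 -128.31 z 116.2 rot [3.141e+00 1.000e-03 1.759e+00] F stand -2.3 -2.7 1.5 open 0.004
```

Now the stiffening part, in small steps.

Call:
{"fn": "drive_tool", "kwargs": {
  "increments": [
    [[0.04,-0.011,0],[0,0,0.3]],
    [[0.04,-0.011,0],[0,0,0.3]]
  ]
}}

```text
t: 28.33
eef_pos: [531.9, -77.8, 116.2]
tcp_rot: [3.141, 0.001, 1.712]
ft_force: [-1.8, -3.5, 1.1]
opening: 0.005
```

Call:
{"fn": "drive_tool", "kwargs": {
  "increments": [
    [[0.04,-0.011,0],[0,0,0.3]],
    [[0.04,-0.011,0],[0,0,0.3]]
  ]
}}

```text
t: 28.5
eef_pos: [530.8, -75.6, 116.1]
tcp_rot: [3.142, 0.001, 1.664]
ft_force: [-2.1, -3.4, 0.5]
opening: 0.004
```

```bash
python3 - <<'E'
from plan import *
lev();rel()
E
```

```text
theta_tool -0.017328057029126098 radial 47.63913957363962 off -16.41325397179339 ft tool -3.222483738641719 -2.412791011494128
t 28.5 stand xy -80.89 -123.33 z 116.1 rot [3.142e+00 1.000e-03 1.664e+00] F stand -3.0 -2.7 0.5 open 0.004
```

Call:
{"fn": "drive_tool", "kwargs": {
  "increments": [
    [[0.04,-0.011,0],[0,0,0.3]],
    [[0.04,-0.011,0],[0,0,0.3]]
  ]
}}

```text
t: 28.67
eef_pos: [529.9, -73.2, 116.1]
tcp_rot: [-3.142, 0.001, 1.616]
ft_force: [-2.9, -3.3, 1.0]
opening: 0.004
```

Call:
{"fn": "drive_tool", "kwargs": {
  "increments": [
    [[0.04,-0.011,0],[0,0,0.3]],
    [[0.04,-0.011,0],[0,0,0.3]]
  ]
}}

```text
t: 28.83
eef_pos: [529.1, -70.8, 116.1]
tcp_rot: [-3.141, 0.001, 1.568]
ft_force: [-1.9, -4.4, 0.9]
opening: 0.005
```

```bash
python3 - <<'E'
from plan import *
lev();rel()
s=np.load('s.npy');stud=w(s,LOC['lever_axis'])
ims=[]
for c in('scene','side'):
    q=shot(c);c0=proj(q,stud);x,y=int(c0[0]),int(c0[1]);im=cv2.resize(q['pixels'][y-30:y+20,x-25:x+25],(400,400),interpolation=cv2.INTER_CUBIC)
    for th,col in((0,(255,255,0)),(.2,(0,255,0)),(-.2,(255,0,255))):
        d=s[2]+np.radians(170)+th
        for r in (0,62):
            u=(proj(q,stud+r*np.array([np.cos(d),np.sin(d),0]))-[x-25,y-30])*8+4;cv2.circle(im,tuple(int(v) for v in u),4,col,1)
    ims.append(im)
cv2.imwrite('pics/b10.png',np.hstack(ims));cv2.imwrite('pics/w10.png',shot('wrist')['pixels'])
E
```

```text
theta_tool -0.11329955702976724 radial 47.56738197707792 off -16.151991626733583 ft tool -4.418201511967622 -1.875506492481782
t 28.83 stand xy -81.2 -118.29 z 116.1 rot [-3.141e+00  1.000e-03  1.568e+00] F stand -3.1 -3.7 0.9 open 0.005
```

View pics/b10.png

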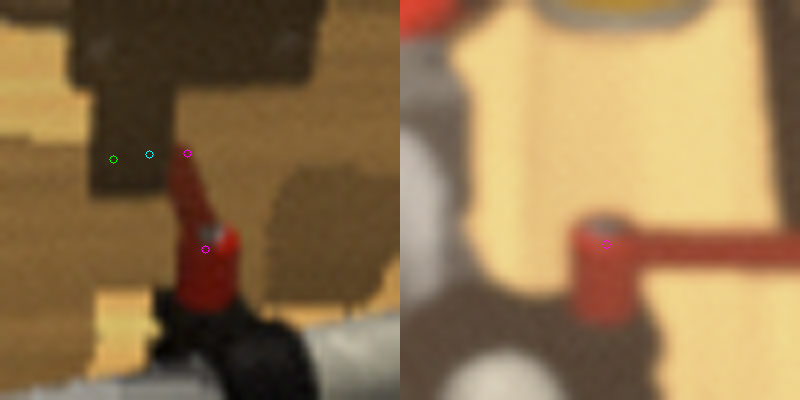

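View pics/w10.png

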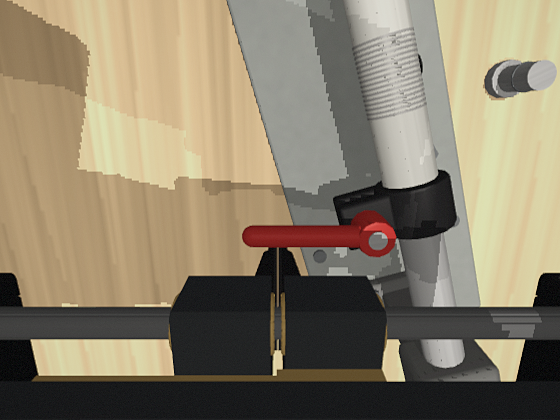

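Call:
{"fn": "drive_tool", "kwargs": {
  "increments": [
    [[0.04,-0.011,0],[0,0,0.3]],
    [[0.03,-0.008,0],[0,0,0.22]]
  ]
}}

```text
t: 29.15
eef_pos: [529.0, -68.6, 115.9]
tcp_rot: [3.141, 0.0, 1.527]
ft_force: [-2.7, -3.0, 1.7]
opening: 0.002
```

```bash
python3 - <<'E'
from plan import *
lev();rel()
E
```

```text
theta_tool -0.1541952700161784 radial 47.14513173211173 off -15.89309987329141 ft tool -3.1202420592610633 -2.521925079862248
t 29.15 stand xy -80.75 -116.12 z 115.9 rot [3.141 0.    1.527] F stand -3.4 -2.1 1.7 open 0.002
```

Call:
{"fn": "drive_tool", "kwargs": {
  "increments": [
    [[-0.15,0,0],[0,0,0]],
    [[-0.4,0,0],[0,0,0]],
    [[0,0,0],[0,0,0]],
    [[0,0,0],[0,0,0]]
  ]
}}

```text
t: 29.48
eef_pos: [528.5, -85.6, 115.6]
tcp_rot: [3.141, -0.0, 1.527]
ft_force: [-0.2, 0.5, -0.5]
opening: 0.006
```

```bash
cat > la.py <<'E'
from plan import *
rel()
s=np.load('s.npy');stud=w(s,LOC['lever_axis'])
def angle(c):
    p=shot(c);im=p['pixels'];hsv=cv2.cvtColor(im,cv2.COLOR_BGR2HSV)
    m=((hsv[...,0]<8)|(hsv[...,0]>172))&(hsv[...,1]>150)&(hsv[...,2]>60)
    yy,xx=np.nonzero(m);pts=[]
    for v,u in zip(yy,xx):
        o,d=ray(p,(u,v));P=o+d*(145.5-o[2])/d[2];r=P[:2]-stud[:2];R_=np.hypot(*r)
        if 20<R_<55: pts.append(r)
    pts=np.array(pts)
    vx,vy,x0,y0=cv2.fitLine(pts.astype(np.float32),cv2.DIST_HUBER,0,.01,.01).ravel()
    if vx*x0+vy*y0<0: vx,vy=-vx,-vy
    th=np.arctan2(vy,vx)-(s[2]+np.radians(170)); th=(th+np.pi)%(2*np.pi)-np.pi
    perp=x0*vy-y0*vx
    th2=np.arctan2(pts[:,1].mean(),pts[:,0].mean())-(s[2]+np.radians(170));th2=(th2+np.pi)%(2*np.pi)-np.pi
    print(c,len(pts),'theta line',round(th,3),'miss of stud',round(perp,2),'theta via stud',round(th2,3))
    return p
p=angle('wrist');cv2.imwrite('pics/w_la.png',p['pixels']);angle('scene');angle('side')
E
python3 la.py
```

```text
t 29.48 stand xy -85.98 -132.35 z 115.6 rot [ 3.141 -0.     1.527] F stand -0.1 0.5 -0.5 open 0.006
wrist 1518 theta line -0.154 miss of stud 1.43 theta via stud -0.187
scene 50 theta line -0.241 miss of stud -1.58 theta via stud -0.001
side 86 theta line 0.359 miss of stud 21.92 theta via stud -0.513
```

View pics/w_la.png

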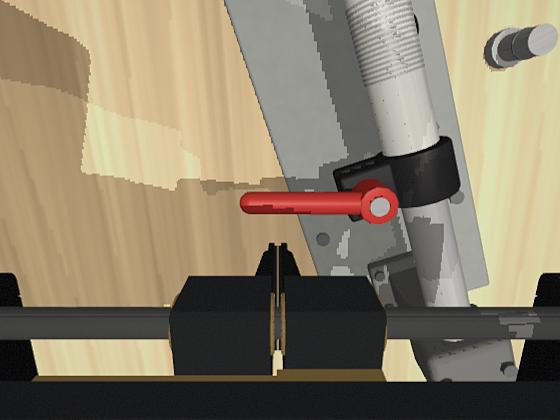

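Call:
{"fn": "drive_tool", "kwargs": {
  "increments": [
    [[0,0,0],[0,0,0]],
    [[0,0,0],[0,0,0]],
    [[0,0,0],[0,0,0]],
    [[0,0,0],[0,0,0]],
    [[0,0,0],[0,0,0]]
  ]
}}

```text
t: 30.05
eef_pos: [528.4, -84.8, 115.6]
tcp_rot: [3.142, 0.0, 1.528]
ft_force: [0.5, 1.3, 0.3]
opening: 0.006
```

```bash
python3 la.py; python3 - <<'E'
from plan import *
s=np.load('s.npy');stud=w(s,LOC['lever_axis']);p=shot('wrist');U=2
im=cv2.resize(p['pixels'],None,fx=U,fy=U,interpolation=cv2.INTER_CUBIC)
for th,col in((0,(255,255,0)),(-.1,(0,255,0)),(-.2,(255,0,255))):
    d=s[2]+np.radians(170)+th
    for r in (0,31,62):
        u=proj(p,stud+r*np.array([np.cos(d),np.sin(d),0]))*U;cv2.circle(im,tuple(int(v) for v in u),3,col,-1)
for x in (-15,15):
    for y in(-60,-90,-10,-140):
        u=proj(p,w(s,(x,y,115)))*U;cv2.circle(im,tuple(int(v) for v in u),3,(0,255,255),-1)
cv2.imwrite('pics/w11.png',im[0:600,400:1100])
E
```

```text
t 30.05 stand xy -85.83 -131.49 z 115.6 rot [3.142 0.    1.528] F stand 0.9 1.1 0.3 open 0.006
wrist 1557 theta line -0.152 miss of stud 1.39 theta via stud -0.183
scene 46 theta line -0.247 miss of stud -1.59 theta via stud 0.112
side 86 theta line 0.358 miss of stud 21.94 theta via stud -0.496
```

View pics/w11.png

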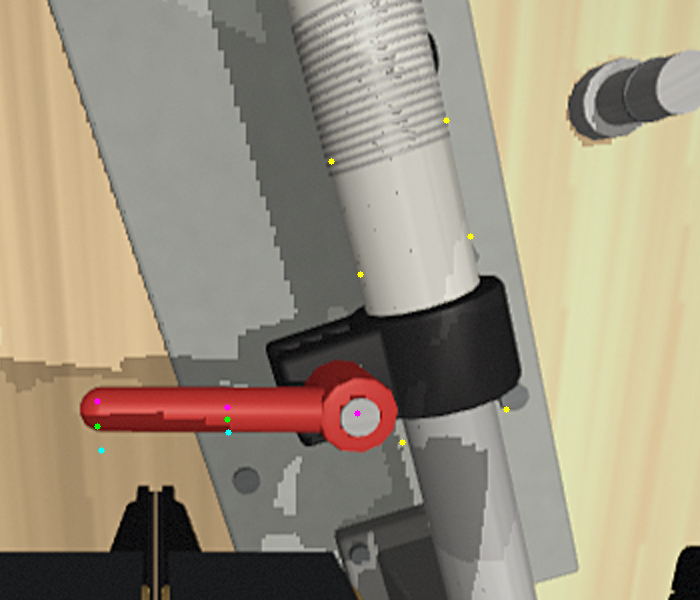

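The wrist picture puts the lever at about -0.15 to -0.19 by my fit. It has not eased back and the force was only 3 to 4 N, so it may not be fully tight. I'll push on gently, watching for the force to rise and the lever to ease back.

Call:
{"fn": "drive_tool", "kwargs": {
  "increments": [
    [[0.3,0,0],[0,0,0]],
    [[0.1,0,0],[0,0,0]],
    [[0.1,0,0],[0,0,0]],
    [[0,0,0],[0,0,0]]
  ]
}}

```text
t: 30.58
eef_pos: [529.0, -69.1, 115.6]
tcp_rot: [-3.141, 0.0, 1.528]
ft_force: [-0.6, 0.1, -0.4]
opening: 0.004
```

```bash
python3 - <<'E'
from plan import *
lev()
E
```

```text
theta_tool -0.152815041697133 radial 47.11914682077675 off -16.327659622876716 ft tool 0.11041243427249545 -0.5638567063434972
```

Call:
{"fn": "drive_tool", "kwargs": {
  "increments": [
    [[0.04,-0.011,0],[0,0,0.3]],
    [[0,0,0],[0,0,0]]
  ]
}}

```text
t: 30.75
eef_pos: [528.8, -68.6, 115.6]
tcp_rot: [3.142, 0.0, 1.503]
ft_force: [-0.6, -0.5, -1.1]
opening: 0.002
```

```bash
python3 - <<'E'
from plan import *
lev()
E
```

```text
theta_tool -0.17823257899237044 radial 46.935087534465715 off -17.00382167803314 ft tool -0.5386694559878723 -0.5769305958623364
```

Call:
{"fn": "drive_tool", "kwargs": {
  "increments": [
    [[0.05,-0.011,0],[0,0,0.2]],
    [[0.02,0,0],[0,0,0]]
  ]
}}

```text
t: 30.92
eef_pos: [528.6, -66.7, 115.6]
tcp_rot: [3.142, 0.0, 1.487]
ft_force: [0.6, -3.8, 0.5]
opening: 0.006
```

Call:
{"fn": "drive_tool", "kwargs": {
  "increments": [
    [[0.02,0,0],[0,0,0]],
    [[0.02,0,0],[0,0,0]]
  ]
}}

```text
t: 31.08
eef_pos: [528.5, -65.5, 115.6]
tcp_rot: [-3.141, 0.0, 1.488]
ft_force: [-1.4, -3.9, 0.4]
opening: 0.005
```

```bash
python3 - <<'E'
from plan import *
lev()
E
```

```text
theta_tool -0.1933560049803802 radial 47.166523713266336 off -14.63642722733829 ft tool -4.037166530507652 -1.0650794148295935
```

Call:
{"fn": "drive_tool", "kwargs": {
  "increments": [
    [[0.02,0,0],[0,0,0]],
    [[0.02,0,0],[0,0,0]]
  ]
}}

```text
t: 31.25
eef_pos: [528.6, -64.2, 115.6]
tcp_rot: [-3.141, 0.0, 1.487]
ft_force: [-2.9, -2.6, 0.4]
opening: 0.005
```

```bash
python3 - <<'E'
from plan import *
lev()
E
```

```text
theta_tool -0.19359408597075456 radial 47.18652733669112 off -13.389337170314638 ft tool -2.860520865170412 -2.634720050815269
```

```bash
python3 - <<'E'
from plan import *
lev();s=np.load('s.npy');q=shot('scene');holes(q,s,44.4)
stud=w(s,LOC['lever_axis'])
c0=proj(q,stud);x,y=int(c0[0]),int(c0[1])
a=cv2.resize(q['pixels'][y-50:y+50,x-50:x+80],None,fx=5,fy=5,interpolation=cv2.INTER_CUBIC)
cv2.imwrite('pics/s12.png',a)
p=shot('wrist');cv2.imwrite('pics/w12.png',p['pixels'])
E
python3 la.py
```

```text
theta_tool -0.19359408597075456 radial 47.18652733669112 off -13.389337170314638 ft tool -2.860520865170412 -2.634720050815269
hole 44.7 now -3.34 moved 48.04 53.0
hole 85.4 now 40.87 moved 44.53 74.0
hole 111.3 now 67.21 moved 44.09 76.0
t 31.35 stand xy -79.77 -111.75 z 115.6 rot [-3.141  0.     1.488] F stand -2.1 -2.6 1.3 open 0.005
wrist 1542 theta line -0.241 miss of stud 1.32 theta via stud -0.276
scene 38 theta line -0.291 miss of stud -0.45 theta via stud 2.807
side 79 theta line 0.3 miss of stud 22.8 theta via stud -0.642
```

View pics/s12.png

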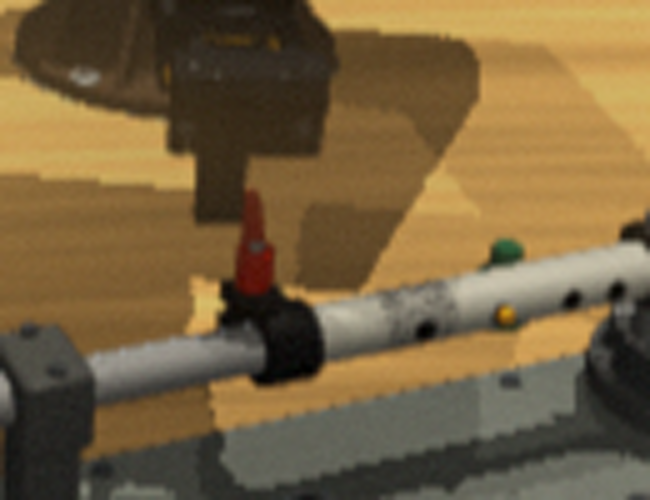

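View pics/w12.png

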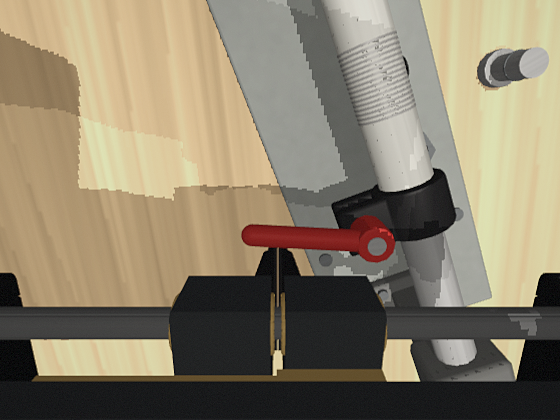

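Call:
{"fn": "drive_tool", "kwargs": {
  "increments": [
    [[-0.15,0,0],[0,0,0]],
    [[-0.3,0,0],[0,0,0]],
    [[-0.2,0,0],[0,0,0]],
    [[0,0,0],[0,0,0]],
    [[0,0,0],[0,0,0]]
  ]
}}

```text
t: 31.92
eef_pos: [527.1, -84.1, 115.6]
tcp_rot: [3.142, -0.0, 1.486]
ft_force: [0.6, 0.4, 0.3]
opening: 0.005
```

```bash
python3 la.py
```

```text
t 31.92 stand xy -86.86 -130.51 z 115.6 rot [ 3.142 -0.     1.486] F stand 0.7 0.2 0.3 open 0.005
wrist 1562 theta line -0.268 miss of stud 0.56 theta via stud -0.275
scene 46 theta line -0.286 miss of stud -0.3 theta via stud -0.307
side 95 theta line 0.289 miss of stud 22.37 theta via stud -0.564
```

Call:
{"fn": "drive_tool", "kwargs": {
  "increments": [
    [[0,0,0],[0,0,0]],
    [[0,0,0],[0,0,0]],
    [[0,0,0],[0,0,0]],
    [[0,0,0],[0,0,0]],
    [[0,0,0],[0,0,0]]
  ]
}}

```text
t: 32.48
eef_pos: [527.2, -83.5, 115.6]
tcp_rot: [3.142, 0.0, 1.487]
ft_force: [0.6, 0.4, -0.2]
opening: 0.004
```

```bash
python3 la.py
```

```text
t 32.48 stand xy -86.68 -129.96 z 115.6 rot [3.142 0.    1.487] F stand 0.7 0.2 -0.2 open 0.004
wrist 1558 theta line -0.255 miss of stud 1.06 theta via stud -0.276
scene 47 theta line -0.296 miss of stud -0.44 theta via stud -0.252
side 97 theta line 0.287 miss of stud 22.14 theta via stud -0.568
```

View pics/w_la.png

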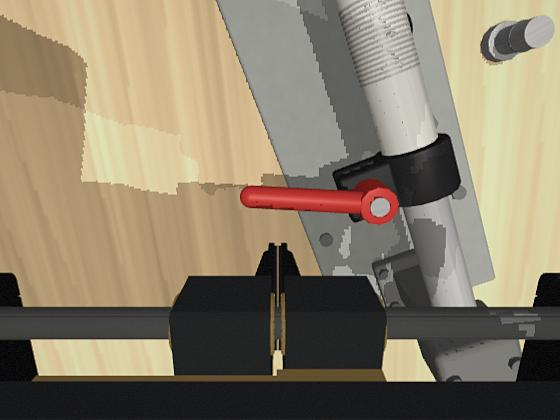

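```bash
cat > la2.py <<'E'
from plan import *
s=np.load('s.npy')
def ang(p,im,studL,zs=145.5):
    stud=w(s,studL);tips=[]
    U=4;imu=cv2.resize(im,None,fx=U,fy=U,interpolation=cv2.INTER_CUBIC)
    hsv=cv2.cvtColor(imu,cv2.COLOR_BGR2HSV)
    m=((hsv[...,0]<10)|(hsv[...,0]>170))&(hsv[...,1]>120)
    best=[]
    for th in np.arange(-.6,1.6,.02):
        d=s[2]+np.radians(170)+th
        pts=[proj(p,stud+r*np.array([np.cos(d),np.sin(d),0])+[0,0,dz]) for r in np.arange(16,60,2) for dz in (-3,0,3)]
        v=[m[min(max(int((a[1]+.5)*U),0),m.shape[0]-1),min(max(int((a[0]+.5)*U),0),m.shape[1]-1)] for a in pts];best.append((np.mean(v),th))
    best=np.array(best);k=best[:,0]>best[:,0].max()-.08
    return best[:,0].max().round(2),round(best[k,1].mean(),3),(best[k,1].min().round(2),best[k,1].max().round(2))
for c,files in(('scene',('scene0.png','sc2.png')),('side',('side0.png','sd2.png'))):
    p=shot(c)
    for f in files: print(c,f,ang(p,cv2.imread('pics/'+f),(-31,-72,145.5)))
    print(c,'now',ang(p,p['pixels'],(-31,-116.3,145.5)))
p=shot('wrist');print('wrist now',ang(p,p['pixels'],(-31,-116.3,145.5)))
E
python3 la2.py
```

```text
scene scene0.png (np.float64(1.0), np.float64(0.0), (np.float64(-0.06), np.float64(0.06)))
scene sc2.png (np.float64(1.0), np.float64(1.27), (np.float64(1.22), np.float64(1.32)))
scene now (np.float64(0.98), np.float64(-0.28), (np.float64(-0.36), np.float64(-0.2)))
side side0.png (np.float64(1.0), np.float64(-0.01), (np.float64(-0.06), np.float64(0.04)))
side sd2.png (np.float64(0.95), np.float64(1.24), (np.float64(1.22), np.float64(1.26)))
side now (np.float64(1.0), np.float64(-0.3), (np.float64(-0.36), np.float64(-0.24)))
wrist now (np.float64(1.0), np.float64(-0.27), (np.float64(-0.36), np.float64(-0.18)))
```

All three cameras agree: the lever started at 0, opened to about 1.25 and is now near -0.28. There is no spring-back, so the described stiffening has not shown. That is tighter than intended, though short of -0.4. I'll go over to the other side and nudge it back to about -0.08, feeling the force on the way.

```bash
python3 - <<'E'
from plan import *
s=np.load('s.npy');st()
stud=w(s,LOC['lever_axis'])
d=s[2]+np.radians(170)-.27
u=np.array([np.cos(d),np.sin(d),0]);n=np.array([np.cos(d-np.pi/2),np.sin(d-np.pi/2),0])
P=stud+48*u+27*n;P[2]=160
e=env.state()['eef_pos'].copy();e[2]=160
rows_to(P,s[2]+np.pi/2-.1745-.27,pos0=e)
E
```

```text
32.78 [527.2 -83.6 115.6] [3.142 0.    1.487] [-0.2 -0.1 -0.4] 0.004
[[[0.7, 0.01, -0.0], [0, 0, np.float64(0.32)]], [[0.71, -0, -0.0], [0, 0, np.float64(0.32)]], [[0.7, -0.02, -0.0], [0, 0, np.float64(0.31)]]]
end [533.8 -20.6 160. ] 1.411 3
```

Call:
{"fn": "drive_tool", "kwargs": {
  "increments": [
    [[0,0,-0.75],[0,0,0]],
    [[0,0,-0.75],[0,0,0]],
    [[0,0,0],[0,0,0]]
  ]
}}

```text
t: 33.03
eef_pos: [528.7, -84.0, 164.0]
tcp_rot: [3.137, 0.001, 1.487]
ft_force: [0.4, -0.2, 0.4]
opening: 0.005
```

Call:
{"fn": "drive_tool", "kwargs": {
  "increments": [
    [[0.7,0.01,0],[0,0,0.32]],
    [[0.71,0,0],[0,0,0.32]],
    [[0.7,-0.02,0],[0,0,0.31]],
    [[0,0,0],[0,0,0]]
  ]
}}

```text
t: 33.37
eef_pos: [533.7, -18.1, 160.3]
tcp_rot: [-3.141, -0.0, 1.412]
ft_force: [0.4, 0.2, -0.7]
opening: -0.0
```

Call:
{"fn": "drive_tool", "kwargs": {
  "increments": [
    [[0,0,0.75],[0,0,0]],
    [[0,0,0.75],[0,0,0]],
    [[0,0,0],[0,0,0]],
    [[0,0,0],[0,0,0]]
  ]
}}

```text
t: 33.7
eef_pos: [533.3, -20.9, 115.0]
tcp_rot: [-3.139, 0.0, 1.411]
ft_force: [0.2, -0.2, 0.4]
opening: 0.006
```

```bash
python3 la.py; python3 -c "
from plan import *
lev();st()"
```

```text
t 33.7 stand xy -63.22 -71.58 z 115.0 rot [-3.139  0.     1.411] F stand 0.1 -0.3 0.4 open 0.006
wrist 2 theta line -0.268 miss of stud 5.87 theta via stud -0.386
scene 43 theta line -0.287 miss of stud -0.62 theta via stud 1.746
side 49 theta line -2.625 miss of stud -21.67 theta via stud -1.097
theta_tool -0.26984901329108757 radial 47.29590443402871 off 26.618637371591916 ft tool -0.6949054632889498 -0.9440707163152412
33.85 [534.3 -21.  116.6] [3.14  0.    1.411] [-1.  -0.5  0.2] 0.001
```

Call:
{"fn": "drive_tool", "kwargs": {
  "increments": [
    [[-0.15,0,0],[0,0,0]],
    [[-0.15,0,0],[0,0,0]],
    [[-0.05,0,0],[0,0,0]]
  ]
}}

```text
t: 34.1
eef_pos: [532.2, -31.6, 116.2]
tcp_rot: [3.141, -0.0, 1.411]
ft_force: [0.6, 3.5, 1.8]
opening: 0.006
```

Call:
{"fn": "drive_tool", "kwargs": {
  "increments": [
    [[-0.05,-0.013,0],[0,0,-0.375]]
  ]
}}

```text
t: 34.18
eef_pos: [531.6, -32.7, 116.1]
tcp_rot: [3.141, -0.0, 1.44]
ft_force: [-0.4, 2.7, 2.5]
opening: 0.007
```

Call:
{"fn": "drive_tool", "kwargs": {
  "increments": [
    [[-0.05,-0.013,0],[0,0,-0.375]]
  ]
}}

```text
t: 34.27
eef_pos: [531.0, -34.0, 116.1]
tcp_rot: [3.141, -0.0, 1.472]
ft_force: [0.2, 2.2, 1.9]
opening: 0.004
```

Call:
{"fn": "drive_tool", "kwargs": {
  "increments": [
    [[-0.05,-0.013,0],[0,0,-0.375]]
  ]
}}

```text
t: 34.35
eef_pos: [530.4, -35.5, 116.1]
tcp_rot: [3.141, -0.0, 1.502]
ft_force: [-0.6, 3.0, 1.7]
opening: 0.006
```

```bash
python3 -c "
from plan import *
lev();st()"
```

```text
theta_tool -0.17857522977460438 radial 47.527019736616836 off 16.129295087902445 ft tool 2.9609711157582668 -0.8271602670300472
34.35 [530.4 -35.5 116.1] [ 3.141 -0.     1.502] [-0.6  3.   1.7] 0.006
```

Call:
{"fn": "drive_tool", "kwargs": {
  "increments": [
    [[-0.05,-0.013,0],[0,0,-0.375]],
    [[-0.05,-0.013,0],[0,0,-0.375]]
  ]
}}

```text
t: 34.52
eef_pos: [529.4, -38.3, 116.1]
tcp_rot: [3.141, -0.0, 1.563]
ft_force: [-1.3, 2.5, 2.1]
opening: 0.006
```

Call:
{"fn": "drive_tool", "kwargs": {
  "increments": [
    [[-0.05,-0.013,0],[0,0,-0.375]],
    [[0,0,0],[0,0,0]]
  ]
}}

```text
t: 34.68
eef_pos: [529.0, -40.0, 116.0]
tcp_rot: [3.141, -0.0, 1.592]
ft_force: [-0.5, 2.2, 1.9]
opening: -0.001
```

```bash
python3 -c "
from plan import *
lev();st()"
```

```text
theta_tool -0.08871808555591043 radial 47.44629860809507 off 15.824268446939982 ft tool 2.1948794190504928 -0.4727197170167683
34.68 [529. -40. 116.] [ 3.141 -0.     1.592] [-0.5  2.2  1.9] -0.001
```

Call:
{"fn": "drive_tool", "kwargs": {
  "increments": [
    [[0.3,0,0],[0,0,0]],
    [[0.3,0,0],[0,0,0]],
    [[0,0,-0.8],[0,0,0]],
    [[0,0,-0.8],[0,0,0]],
    [[0,0,0],[0,0,0]]
  ],
  "jaw": 1
}}

```text
t: 35.1
eef_pos: [530.2, -21.0, 167.2]
tcp_rot: [3.136, 0.001, 1.591]
ft_force: [-0.5, 0.1, 0.3]
opening: 0.299
```

```bash
python3 - <<'E'
import la2
E
python3 - <<'E'
from plan import *
s=np.load('s.npy');st()
P=w(s,(0.6,-10,0));P[2]=165   # sleeve y ~ +34: between holes
rows_to(P,s[2]+np.pi/2)
P=w(s,(0.6,-44,0));P[2]=165
E
```

```text
scene scene0.png (np.float64(1.0), np.float64(0.0), (np.float64(-0.06), np.float64(0.06)))
scene sc2.png (np.float64(1.0), np.float64(1.27), (np.float64(1.22), np.float64(1.32)))
scene now (np.float64(1.0), np.float64(-0.06), (np.float64(-0.12), np.float64(0.0)))
side side0.png (np.float64(1.0), np.float64(-0.01), (np.float64(-0.06), np.float64(0.04)))
side sd2.png (np.float64(0.95), np.float64(1.24), (np.float64(1.22), np.float64(1.26)))
side now (np.float64(0.97), np.float64(-0.1), (np.float64(-0.12), np.float64(-0.08)))
wrist now (np.float64(0.77), np.float64(-0.06), (np.float64(-0.14), np.float64(0.02)))
35.25 [528.4 -21.2 163.4] [-3.142  0.     1.591] [-0.   0.2 -0.4] 0.424
[[[0.64, 0.42, -0.01], [0, 0, np.float64(-0.83)]], [[0.6, 0.46, -0.01], [0, 0, np.float64(-0.82)]], [[0.58, 0.5, -0.02], [0, 0, np.float64(-0.83)]], [[0.54, 0.54, -0.01], [0, 0, np.float64(-0.82)]]]
end [577.2  56.2 164.9] 1.855 4
```

The lever rests at about -0.08. Before handing in I'll test whether the collar really grips, by pinching the sleeve clear of the button and trying a small move within the 0.8 mm play.

```bash
python3 - <<'E'
from plan import *
s=np.load('s.npy');st()
P=w(s,(0.66,-30,0));P[2]=160
rows_to(P,s[2]+np.pi/2)
E
```

```text
35.25 [528.4 -21.2 163.4] [-3.142  0.     1.591] [-0.   0.2 -0.4] 0.424
[[[0.47, 0.46, 0.03], [0, 0, np.float64(-0.83)]], [[0.44, 0.5, 0.03], [0, 0, np.float64(-0.82)]], [[0.41, 0.52, 0.03], [0, 0, np.float64(-0.83)]], [[0.38, 0.55, 0.02], [0, 0, np.float64(-0.82)]]]
end [582.9  36.9 160.1] 1.855 4
```

Call:
{"fn": "drive_tool", "kwargs": {
  "increments": [
    [[0.47,0.46,0.03],[0,0,-0.83]],
    [[0.44,0.5,0.03],[0,0,-0.82]],
    [[0.41,0.52,0.03],[0,0,-0.83]],
    [[0.38,0.55,0.02],[0,0,-0.82]],
    [[0,0,0],[0,0,0]]
  ],
  "jaw": 1
}}

```text
t: 35.67
eef_pos: [584.2, 38.5, 158.7]
tcp_rot: [-3.141, -0.001, 1.86]
ft_force: [-0.8, 0.3, -1.2]
opening: 0.772
```

Call:
{"fn": "drive_tool", "kwargs": {
  "increments": [
    [[0,0,0],[0,0,0]],
    [[0,0,0],[0,0,0]],
    [[0,0,0],[0,0,0]]
  ]
}}

```text
t: 35.92
eef_pos: [582.4, 35.9, 159.9]
tcp_rot: [-3.141, -0.0, 1.854]
ft_force: [1.2, -0.1, -0.4]
opening: 0.968
```

```bash
python3 -c "
from plan import *
rel()"
```

```text
t 35.92 stand xy -0.09 -30.89 z 159.9 rot [-3.141 -0.     1.854] F stand 1.1 -0.4 -0.4 open 0.968
```

Now I'll descend 80 mm and close; the button sits 30 mm away, outside the pads.

Call:
{"fn": "drive_tool", "kwargs": {
  "increments": [
    [[0,0.02,0.6],[0,0,0]],
    [[0,0,0.7],[0,0,0]],
    [[0,0,0.7],[0,0,0]],
    [[0,0,0.65],[0,0,0]],
    [[0,0,0],[0,0,0]]
  ]
}}

```text
t: 36.33
eef_pos: [581.6, 35.9, 77.7]
tcp_rot: [-3.137, -0.002, 1.854]
ft_force: [-0.8, 0.1, 0.7]
opening: 0.999
```

Call:
{"fn": "drive_tool", "kwargs": {
  "increments": [
    [[0,0,0],[0,0,0]],
    [[0,0,0],[0,0,0]],
    [[0,0,0],[0,0,0]],
    [[0,0,0],[0,0,0]],
    [[0,0,0],[0,0,0]]
  ],
  "jaw": -1
}}

```text
t: 36.75
eef_pos: [584.0, 36.4, 81.7]
tcp_rot: [3.14, 0.001, 1.855]
ft_force: [-0.1, -0.5, 0.8]
opening: 0.705
```

Call:
{"fn": "drive_tool", "kwargs": {
  "increments": [
    [[0,0,0],[0,0,0]],
    [[0,0,0],[0,0,0]],
    [[0,0,0],[0,0,0]],
    [[0,0,0],[0,0,0]],
    [[0,0,0],[0,0,0]]
  ]
}}

```text
t: 37.17
eef_pos: [583.7, 36.5, 80.8]
tcp_rot: [-3.142, 0.0, 1.855]
ft_force: [-0.3, 0.2, -0.2]
opening: 0.356
```

```bash
python3 -c "
from plan import *
rel()"
```

```text
t 37.17 stand xy 1.28 -30.65 z 80.8 rot [-3.142  0.     1.855] F stand -0.2 0.3 -0.2 open 0.356
```

Call:
{"fn": "drive_tool", "kwargs": {
  "increments": [
    [[0,-0.01,0],[0,0,0]],
    [[0,0,0],[0,0,0]],
    [[0,0,0],[0,0,0]]
  ]
}}

```text
t: 37.42
eef_pos: [583.1, 36.4, 80.8]
tcp_rot: [-3.141, -0.0, 1.855]
ft_force: [-1.5, -0.7, 1.5]
opening: 0.314
```

```bash
python3 -c "
from plan import *
rel()"
```

```text
t 37.42 stand xy 0.65 -30.6 z 80.8 rot [-3.141 -0.     1.855] F stand -1.6 -0.2 1.5 open 0.314
```

Call:
{"fn": "drive_tool", "kwargs": {
  "increments": [
    [[0.02,0,0],[0,0,0]]
  ]
}}

```text
t: 37.5
eef_pos: [583.1, 36.5, 80.7]
tcp_rot: [-3.141, 0.001, 1.856]
ft_force: [-2.1, -7.4, 0.8]
opening: 0.309
```

Call:
{"fn": "drive_tool", "kwargs": {
  "increments": [
    [[0.02,0,0],[0,0,0]]
  ]
}}

```text
t: 37.58
eef_pos: [583.0, 36.6, 80.7]
tcp_rot: [-3.141, 0.001, 1.856]
ft_force: [-1.0, -10.6, -0.1]
opening: 0.311
```

```bash
python3 -c "
from plan import *
rel()"
```

```text
t 37.58 stand xy 0.69 -30.38 z 80.7 rot [-3.141e+00  1.000e-03  1.856e+00] F stand -3.9 -9.9 -0.1 open 0.311
```

Call:
{"fn": "drive_tool", "kwargs": {
  "increments": [
    [[0.01,0,0],[0,0,0]]
  ]
}}

```text
t: 37.67
eef_pos: [583.0, 36.7, 80.7]
tcp_rot: [-3.141, 0.002, 1.856]
ft_force: [-1.7, -10.1, -0.1]
opening: 0.312
```

```bash
python3 -c "
from plan import *
rel()"
```

```text
t 37.67 stand xy 0.69 -30.29 z 80.7 rot [-3.141e+00  2.000e-03  1.856e+00] F stand -4.5 -9.2 -0.1 open 0.312
```

It holds about 10 N towards +y without sliding. Same check the other way.

Call:
{"fn": "drive_tool", "kwargs": {
  "increments": [
    [[-0.03,0,0],[0,0,0]],
    [[-0.02,0,0],[0,0,0]]
  ]
}}

```text
t: 37.83
eef_pos: [583.0, 36.6, 80.7]
tcp_rot: [-3.141, -0.001, 1.855]
ft_force: [-3.3, 4.5, 1.3]
opening: 0.311
```

Call:
{"fn": "drive_tool", "kwargs": {
  "increments": [
    [[-0.02,0,0],[0,0,0]],
    [[-0.01,0,0],[0,0,0]]
  ]
}}

```text
t: 38.0
eef_pos: [583.0, 36.5, 80.7]
tcp_rot: [-3.141, -0.002, 1.855]
ft_force: [-4.9, 8.7, 1.6]
opening: 0.312
```

```bash
python3 -c "
from plan import *
rel()"
```

```text
t 38.0 stand xy 0.66 -30.43 z 80.7 rot [-3.141e+00 -2.000e-03  1.855e+00] F stand -2.3 9.7 1.6 open 0.312
```

Call:
{"fn": "drive_tool", "kwargs": {
  "increments": [
    [[-0.01,0,0],[0,0,0]]
  ]
}}

```text
t: 38.08
eef_pos: [583.0, 36.5, 80.7]
tcp_rot: [-3.141, -0.002, 1.855]
ft_force: [-4.3, 9.3, 3.5]
opening: 0.309
```

```bash
python3 -c "
from plan import *
rel()"
```

```text
t 38.08 stand xy 0.64 -30.46 z 80.7 rot [-3.141e+00 -2.000e-03  1.855e+00] F stand -1.5 10.1 3.5 open 0.309
```

The sleeve holds ±10 N both ways with about 0.1 mm of give, so the collar is clamped. I'll relax, open and retreat.

Call:
{"fn": "drive_tool", "kwargs": {
  "increments": [
    [[0.03,0,0],[0,0,0]],
    [[0.02,0,0],[0,0,0]]
  ]
}}

```text
t: 38.25
eef_pos: [583.0, 36.6, 80.7]
tcp_rot: [-3.141, 0.0, 1.856]
ft_force: [-3.4, -5.3, 1.6]
opening: 0.309
```

Call:
{"fn": "drive_tool", "kwargs": {
  "increments": [
    [[0,0,0],[0,0,0]],
    [[0,0,0],[0,0,0]],
    [[0,0,0],[0,0,0]],
    [[0,0,0],[0,0,0]],
    [[0,0,0],[0,0,0]]
  ],
  "jaw": 1
}}

```text
t: 38.67
eef_pos: [583.5, 36.7, 80.8]
tcp_rot: [3.141, 0.0, 1.855]
ft_force: [0.8, -0.6, 0.5]
opening: 0.606
```

Call:
{"fn": "drive_tool", "kwargs": {
  "increments": [
    [[0,0,0],[0,0,0]],
    [[0,0,0],[0,0,0]],
    [[0,0,0],[0,0,0]],
    [[0,0,0],[0,0,0]]
  ]
}}

```text
t: 39.0
eef_pos: [583.3, 36.7, 80.8]
tcp_rot: [3.142, 0.0, 1.855]
ft_force: [0.1, 0.3, 0.3]
opening: 0.883
```

Call:
{"fn": "drive_tool", "kwargs": {
  "increments": [
    [[0,0,-0.8],[0,0,0]],
    [[0,0,-0.8],[0,0,0]],
    [[0,0,-0.8],[0,0,0]],
    [[0,0,-0.8],[0,0,0]],
    [[0,0,-0.8],[0,0,0]]
  ]
}}

```text
t: 39.42
eef_pos: [583.1, 36.7, 202.0]
tcp_rot: [3.142, 0.0, 1.855]
ft_force: [-0.1, 0.5, -0.4]
opening: 1.0
```

Call:
{"fn": "drive_tool", "kwargs": {
  "increments": [
    [[0,0,-0.5],[0,0,0]],
    [[0,0,0],[0,0,0]],
    [[0,0,0],[0,0,0]]
  ]
}}

```text
t: 39.67
eef_pos: [583.3, 36.7, 216.0]
tcp_rot: [3.141, 0.0, 1.855]
ft_force: [0.2, -0.1, -0.7]
opening: 0.997
```

```bash
python3 la2.py | grep now; python3 - <<'E'
from plan import *
rel();s=np.load('s.npy');q=shot('scene');holes(q,s,44.4)
cv2.imwrite('pics/fin_scene.png',q['pixels']);c0=proj(q,w(s,(0,-40,115)));x,y=int(c0[0]),int(c0[1])
a=cv2.resize(q['pixels'][y-50:y+50,x-50:x+80],None,fx=5,fy=5,interpolation=cv2.INTER_CUBIC);cv2.imwrite('pics/fin_z.png',a)
cv2.imwrite('pics/fin_w.png',shot('wrist')['pixels']);cv2.imwrite('pics/fin_side.png',shot('side')['pixels'])
E
```

```text
scene now (np.float64(1.0), np.float64(-0.07), (np.float64(-0.14), np.float64(0.0)))
side now (np.float64(0.95), np.float64(-0.12), (np.float64(-0.16), np.float64(-0.08)))
wrist now (np.float64(0.85), np.float64(-0.097), (np.float64(-0.16), np.float64(-0.02)))
t 39.82 stand xy 0.48 -30.18 z 214.4 rot [-3.140e+00 -1.000e-03  1.855e+00] F stand -0.2 -0.2 -0.1 open 0.996
hole 44.7 now -3.71 moved 48.41 51.0
hole 85.4 now 41.01 moved 44.39 77.0
hole 111.3 now 67.39 moved 43.91 73.0
```

View pics/fin_z.png

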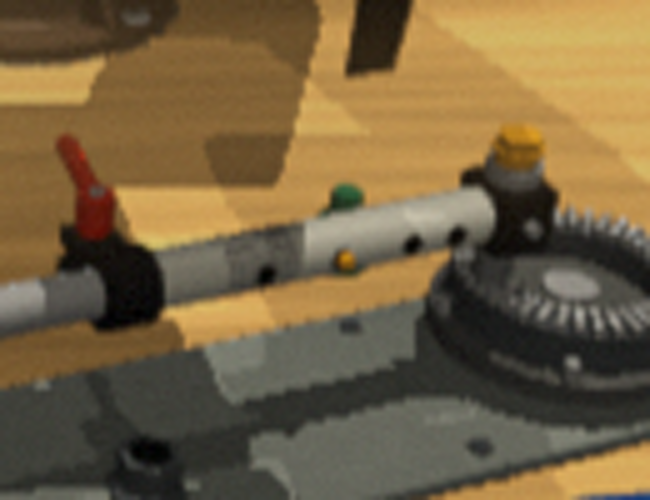

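View pics/fin_w.png

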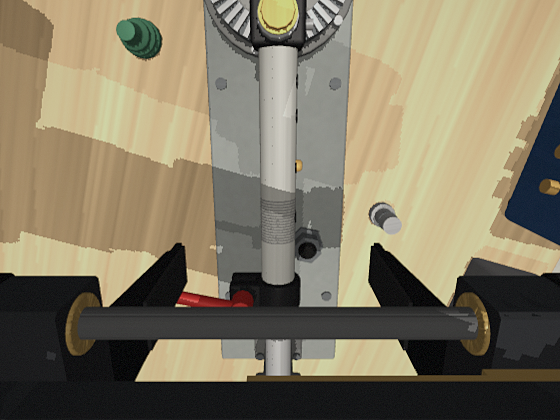

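View pics/fin_side.png

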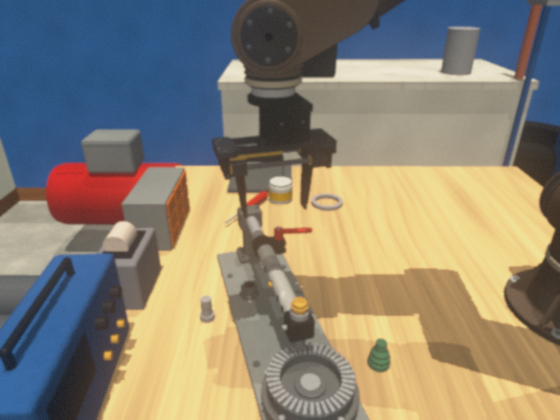

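The button is out at scene crop (346,260), two holes remain to its right, and the emptied first hole is at (267,273). The lever is back across at (75,165), the bystanders stand as before, and the gripper is clear. Handing in.

```bash
python3 -c "
from cell import env
print(env.job_done()); print(env.state()['t'])"
```

```text
the job is handed in; nothing more can be done
None
the job is handed in; nothing more can be done
```

The sensor arm is one hole shorter and the collar is clamped again. I handed the job in at about 40 s; no verdict is given.

**What I did**
- **Lever open:** I swung it to its stop at about 1.25 rad. The stop was felt at 13 N, of which about 5 N was along the sleeve.
- **Sleeve:** I pinched the button flush and slid the sleeve about 44 mm towards the post. Tucking the button took about 12 N in all. The force dipped as it rose into the next hole, and I stopped when the lock was felt at 8 N in all (about 3 N on the button).
- **Lever closed:** I swung it back, backed it off a little (see below), let go and withdrew.

**Last checks**
- The pictures show the button out through the second hole, the first hole empty, and the two later holes beyond.
- The lever reads about -0.07 to -0.12 rad across the three cameras.
- A gentle pull on the sleeve held about 10 N both ways with only 0.1 to 0.2 mm of give, so the collar grips.
- By eye in the pictures, the other things on the bench have not moved; I did not measure them.

**What disagreed**
- **Finger tips:** the real tips sit about 19 mm behind the reported TCP. My first pass at the lever went over it without touching, and I corrected for this.
- **Lever stiffening:** I felt little of the described stiffening below 0.2 rad and saw no spring-back. The lever went to about -0.28 rad before I nudged it back to about -0.09, staying short of -0.4.

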